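Refill the screw feeder from the counting scale's scoop

TASK

The counted cap screws are in the scoop on the counting scale. Swing the screw feeder's lid wide open by its knob, lift the scoop off the scale by its handle and tip all five screws into the feeder's hopper without losing any. Then set the empty scoop down gently on the bench, upright and right beside the scale, so that the scale is left clear, and shut the feeder's lid fully; do not shift the tape measure that stands near the scale.

Things in the scene. Friction and masses are not known exactly. Their poses are not given: they have to be found in the camera images.
- scale: Counting scale, fixed: white housing 180 deep (own x), 165 wide (own y), 50 high, key panel with a green display on its -x side. Origin: centre of the underside, on the bench. On top, centred at x = +28, is a steel weighing plate 114 (x) by 158 (y), its face 63 above the bench, with a rim 6 higher all round.
- scoop: Metal scoop pan, loose, 0.2 kg. Origin: on the underside, mid-pan; z up. Back wall at y = +66, open spout (58 wide) at y = -78, where it pours; 82 wide (x) at the rim, walls 42 high, floor 4 thick. Over it a bail handle: black bar 14 thick (y), 84 long (x), 18 tall, centred at (0, 12, 91), free space below. Starts on the scale's plate, spout towards the feeder, five screws in it.
- scoop_grip (a point): Centre of the scoop's black handle bar; axes as the scoop's (the bar runs along x, pinch it across y).
- scoop_lip (a point): Middle of the edge over which the scoop pours (floor level of the spout's end); axes as the scoop's.
- feeder: Screw feeder, fixed: blue housing 140 deep (own x), 116 wide (own y), 124 high; grey control section and short outlet rail on its -x side (for x < -30 it is at most 86 high). Origin: centre of the underside, on the bench. The rear part, x from -30 to +70, is an open-topped hopper under a pale translucent lid with a black knob.
- hopper (a point): Centre of the hopper's floor, 61 above the bench; axes as the feeder's. The hopper is 88 (x) by 104 (y) inside with upright walls whose rim is 63 above this point.
- lid_hinge (a point): A point on the lid's hinge line, at the rear (+x) upper edge of the feeder; axes as the lid's. The hinge line runs along the feeder's y.
- lid_knob (a point): Point to grip on the lid's black round knob (waist 17 thick; knob 38 tall, standing on the lid's upper face), 66 in front of the hinge line and 26 above it when closed; axes as the lid's, its z along the knob, away from the lid.
- lid (a joint): Angle of the feeder's pale translucent hinged lid (120 wide, reaching 107 forward of the hinge), rad: 0 closed, grows as its front edge rises, stop at 1.85. A friction hinge: it stays at any angle where it is left. It may start ajar by up to 0.3.
- tape_measure: Yellow tape measure, 34 x 88 x 60, a bystander. Origin: under it.
- screw_0: M8 cap screw, one of five alike, 16 g: head 13 across and 8 long, thread 8 across, 34 long in all. Origin: centre of the head's flat end; its z runs from head to tip. At the start it lies in the scoop.
- screw_1: M8 cap screw, one of five alike, 16 g: head 13 across and 8 long, thread 8 across, 34 long in all. Origin: centre of the head's flat end; its z runs from head to tip. At the start it lies in the scoop.
- screw_2: M8 cap screw, one of five alike, 16 g: head 13 across and 8 long, thread 8 across, 34 long in all. Origin: centre of the head's flat end; its z runs from head to tip. At the start it lies in the scoop.
- screw_3: M8 cap screw, one of five alike, 16 g: head 13 across and 8 long, thread 8 across, 34 long in all. Origin: centre of the head's flat end; its z runs from head to tip. At the start it lies in the scoop.
- screw_4: M8 cap screw, one of five alike, 16 g: head 13 across and 8 long, thread 8 across, 34 long in all. Origin: centre of the head's flat end; its z runs from head to tip. At the start it lies in the scoop.

How it is judged:
By the outcome, as a careful person would: the job done as asked, in the order asked, and still so for the second after the job is handed in, with the robot touching nothing.
It also fails if it takes over 69 s, if anything falls off the work surface, if the arm or the gripper's body presses on something with over 40 N, if the wrist force passes 120 N, or if a joint passes its speed limit or range.

ROBOT

A 6-joint arm with a two-finger parallel gripper is mounted at the origin on the work surface; the furniture and walls round the work are solid. World frame = base frame: x ahead of the robot, y to its left, z up, the work surface at z = 0. Lengths are in m, angles in rad, forces in N, time in s.
With the tool pointing down it reaches from about 0.35 to 0.925 m from the base axis. Payload 6.4 kg.
Tool frame: the origin (TCP) lies between the finger pads; the fingertips stand 19 mm ahead of it and the grasp point (between the pads) is the TCP; x points along the fingers, z is the direction in which the jaws open and shut, and the axes are right-handed (so a half turn about x gives the same grasp; the last joint's range is limited). The gripper opens to 94 mm and grips with 3 to 60 N. Pads are 16 mm wide; open, the fingers measure 119 mm over their backs; the gripper's body (75 mm by 177 mm) begins 78 mm behind the grasp point.
Start: joints at [-1.323, 0.245, 1.558, -0, 1.339, -0.174], TCP at [0.266, -0.593, 0.224] pointing down, gripper open.
Joint ranges: [-3.13, 3.13], [-1.02, 2.26], [0.13, 2.54], [-0.95, 4.09], [0.21, 2.88], [-2.74, 2.74]. Speed limits (rad/s): [2.57, 2.57, 3.14, 3.14, 3.14, 3.14].

INTERFACE

Orientations are given as [roll, pitch, yaw] about the fixed x, y, z axes, in that order (R = Rz(yaw) Ry(pitch) Rx(roll)).
In Python, from rig import manip, viewer, job, models gives the robot as it stands. The module is installed in compiled form; this text tells all that it offers.
- The arm moves only by the shell command python3 -m inch 'ROWS' [FORCE]. ROWS is JSON, one flat list of numbers, 7 for each row, row after row: the turn, a rotation vector about the tool's x, y, z in degrees, then the shift along the tool's x, y, z in cm, then the gripper's target within -1 to 1 (shut at 1, half-way at 0, fully open at -1). In form: [ax, ay, az, x, y, z, gripper, ax, ay, az, x, y, z, gripper, ...]. A call has exactly 5 rows; each row is the pose to reach, as a shift and turn from the pose commanded when the call began, along the tool's axes at that moment; what a row does not reach only later rows make up. A row lasts 1/10 s, in which the tool goes at most 50 mm and 8.59 degrees, less where a joint would pass 70% of its speed; a pose out of reach is approached as far as the arm can. A call with a gripper value outside its range is refused whole. The fingers move at their own pace and stop on an object; FORCE is the grip in N (left out, the last holds). Time passes only in rows, so rows that repeat a pose let the fingers close, or fill a call up. It gives the time, the measured TCP pose, the force and the opening at its end, in the units of the state.
- manip.state(): the state, without advancing time (a new reading comes with each control period).
- viewer.read_camera(name): name is "side" or "top"; returns a dict with "frame" (480x640x3 uint8, red, green, blue), "K" (3x3 intrinsics, pixels), "D" ([k1, k2, p1, p2, k3] as OpenCV has them; the pictures are not rectified), "world_to_cam" (4x4, takes a point from world to camera coordinates). Camera axes: x right, y down, z forward; pixel columns grow to the right and rows downward; lengths in m; the calibration is good to about 2 mm. A picture is of the moment at which its call begins. There is no depth.
- job.job_done(): hands the job in, once; it reports no verdict.
Trained networks look in a picture, given as the dict that the camera call returned (one of the last four; its "shot" number tells which), for a name from the list of things; names that differ only in an ending like _2 or _b are one class to them, and where a whole thing is asked for, a point or a joint stands for the part that bears it (a point fixed in the world has none). Each returns a list of dicts, best first, with "p" (0 to 1); they miss things now and then, are a little off and sometimes report something else, mostly with a low value. They report only what shows in the picture. A call takes as long as a camera call.
- models.boxes_of(picture, target): "centre" ([x, y, z] in m, in world coordinates, good to about 4 mm: the middle of the surface that is visible of it).
The state is a dict: "time": time; "joint_positions": joint angles; "qd": joint speeds; "joint_torque": joint torques, N m; "position": TCP position; "eef_rot": TCP orientation; "ft_force": force on the tool from outside, world axes, zero at the start; "torque": the same for the moment, N m; "width": finger opening in m.
Only numpy, scipy, OpenCV 4.12 (cv2) and the standard library are available. Lean on these libraries where they do the work, as an engineer would, in place of code of your own. Each camera call takes 0.05 s, during which the arm holds its last target. There are 200 camera calls.

## Working session

There is one attempt and no reset: what is moved stays moved. The work goes in short steps, Python scripts to look and compute and a shell command to move; the robot and the scene stay as the last step left them, time stands still between calls to the robot, and variables do not carry over. Pictures are saved under pics/ and viewed, about 8 in all and at most 12, crops included, and the job is handed in when it is done.

```bash
mkdir -p pics
cat > h.py <<'E'
import numpy as np, cv2
from scipy.spatial.transform import Rotation as R
from rig import manip, viewer, job, models
def snap(n,f):
    p=viewer.read_camera(n); cv2.imwrite('pics/'+f,p['frame'][:,:,::-1]); return p
def rot(s): return R.from_euler('xyz',s['eef_rot'])
def delta(pos,Rt=None):
    "shift cm and rotvec deg from present pose, tool axes"
    s=manip.state(); r=rot(s)
    d=r.inv().apply(np.array(pos)-s['position'])*100
    a=np.zeros(3) if Rt is None else np.degrees((r.inv()*Rt).as_rotvec())
    print('turn',a.round(1),'shift',d.round(2))
def ray(p,uv):
    q=cv2.undistortPoints(np.array([[uv]],float),p['K'],np.array(p['D'],float))[0,0]
    M=np.array(p['world_to_cam']); o=-M[:3,:3].T@M[:3,3]; d=M[:3,:3].T@np.array([q[0],q[1],1]); return o,d
def atz(p,uv,z):
    o,d=ray(p,uv); return (o+d*(z-o[2])/d[2]).round(4)
def tri(p1,a,p2,b):
    o1,d1=ray(p1,a);o2,d2=ray(p2,b);d1=d1/np.linalg.norm(d1);d2=d2/np.linalg.norm(d2)
    t=np.linalg.lstsq(np.c_[d1,-d2],o2-o1,rcond=None)[0]; x,y=o1+t[0]*d1,o2+t[1]*d2
    return ((x+y)/2).round(4),np.linalg.norm(x-y).round(4)
E
python3 - <<'E'
from h import *
s=manip.state();print(s['position'],s['eef_rot'],s['width'],s['ft_force'])
for c in('top','side'):
    p=snap(c,c+'0.png')
    M=np.array(p['world_to_cam']);print(c,(-M[:3,:3].T@M[:3,3]).round(3),M[2,:3].round(2))
    for n in['scale','scoop','feeder','tape_measure','lid_knob','scoop_grip','screw_0']:
        print(n,[(np.round(d['centre'],3).tolist(),round(d['p'],2)) for d in models.boxes_of(p,n)][:5])
E
```

```text
[ 0.26598122 -0.59247962  0.22335742] [2.95556559 1.56888224 1.80653568] 0.09376784043876615 [ 0.32018179  0.6896623  -1.20052732]
top [ 0.336 -0.016  1.122] [ 0.12 -0.01 -0.99]
scale [([0.393, 0.088, 0.045], 0.93)]
scoop [([0.454, 0.084, 0.067], 0.89)]
feeder [([0.404, -0.195, 0.136], 0.72)]
tape_measure [([0.395, 0.258, 0.052], 0.76), ([0.486, 0.124, 0.074], 0.68), ([0.458, 0.088, 0.071], 0.28)]
lid_knob [([0.424, -0.204, 0.15], 0.59)]
scoop_grip [([0.45, 0.084, 0.071], 0.75)]
screw_0 [([0.45, 0.087, 0.077], 0.65)]
side [-0.389  0.192  0.601] [ 0.84 -0.19 -0.5 ]
scale [([0.374, 0.112, 0.037], 0.94)]
scoop [([0.423, 0.117, 0.088], 0.81)]
feeder [([0.414, -0.202, 0.155], 0.94)]
tape_measure [([0.387, 0.253, 0.047], 0.94)]
lid_knob [([0.414, -0.202, 0.149], 0.65)]
scoop_grip [([0.423, 0.117, 0.092], 0.61)]
screw_0 [([0.426, 0.118, 0.092], 0.53), ([0.412, -0.205, 0.154], 0.38)]
```

View pics/top0.png

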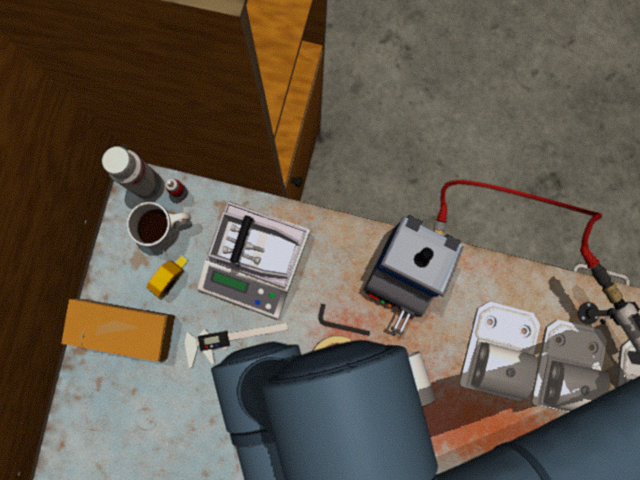

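View pics/side0.png

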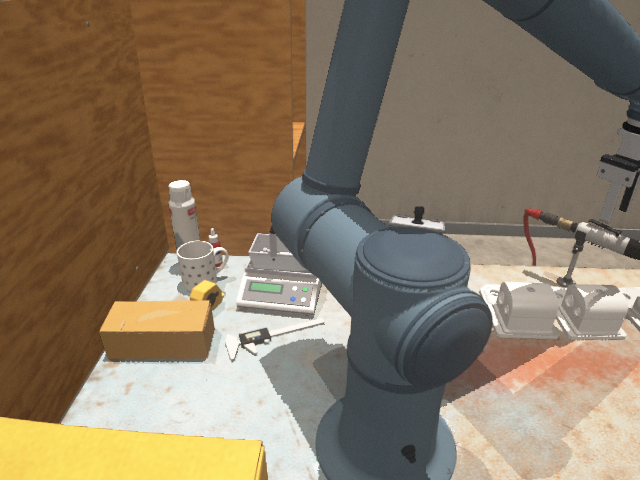

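The top view shows the scale at about (255,262), with the scoop on it, the handle bar at (241,240) and the spout to the right. The feeder is at about (415,265) with its knob at (424,257), and the tape measure is at (168,278). In the side view the arm hides most of the feeder. I'll crop the top view for accurate points.

Run:
```python
import cv2
a=cv2.imread('pics/top0.png')[195:345,195:475]
b=cv2.resize(a,None,fx=2.857,fy=2.857,interpolation=cv2.INTER_CUBIC)
cv2.imwrite('pics/crop0.png',b);print(b.shape)
```

```text
(429, 800, 3)
```

View pics/crop0.png

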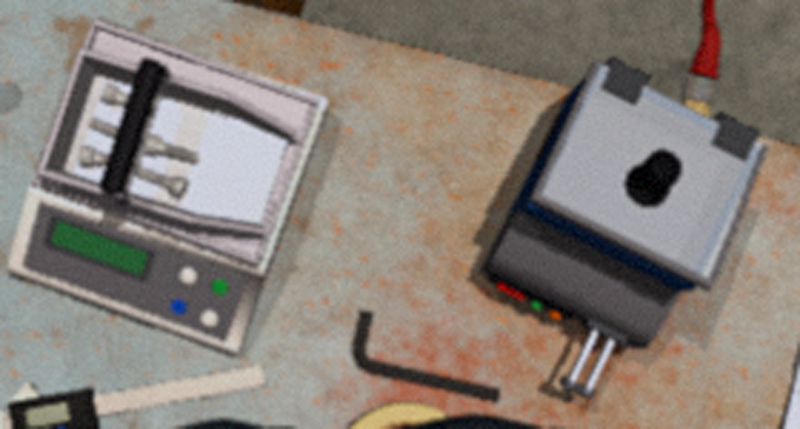

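Run:
```python
from h import *
p=viewer.read_camera('top')
f=lambda u,v,z:atz(p,(u/2.857+195,v/2.857+195),z)
for n,u,v,z in [('barA',153,67,.16),('barB',117,190,.16),('scFL',10,272,.05),('scFR',238,352,.05),('plBL',95,22,.069),('plBR',327,98,.069),('plFR',262,270,.069),('plFL',36,190,.069),
 ('lidFL',532,205,.127),('lidFR',710,285,.127),('lidRL',600,62,.127),('lidRR',765,148,.127),('knobtop',664,166,.167),('knobbase',648,190,.13),('feedFL',490,275,.086),('feedFR',645,345,.086),('handleSpoutL',298,140,.067),('spR',262,230,.067)]:
    print(n,f(u,v,z))
```

```text
barA [0.488  0.0873 0.16  ]
barB [0.4149 0.1086 0.16  ]
scFL [0.3707 0.1934 0.05  ]
scFR [0.3172 0.044  0.05  ]
plBL [0.5327 0.1352 0.069 ]
plBR [ 0.4805 -0.0161  0.069 ]
plFR [0.3697 0.0271 0.069 ]
plFL [0.4229 0.1731 0.069 ]
lidFL [ 0.405  -0.1404  0.127 ]
lidFR [ 0.3543 -0.2486  0.127 ]
lidRL [ 0.4929 -0.1851  0.127 ]
lidRR [ 0.438  -0.2864  0.127 ]
knobtop [ 0.4241 -0.2143  0.167 ]
knobbase [ 0.4129 -0.2116  0.13  ]
feedFL [ 0.3639 -0.1177  0.086 ]
feedFR [ 0.318  -0.2152  0.086 ]
handleSpoutL [0.4535 0.0031 0.067 ]
spR [0.3955 0.0269 0.067 ]
```

```bash
cat >> h.py <<'E'
def yawdown(ydir,sgn=1):
    z=np.array([*ydir,0.])*sgn; z/=np.linalg.norm(z); x=np.array([0,0,-1.]); return R.from_matrix(np.c_[x,np.cross(z,x),z])
FX=np.array([.905,-.426,0]); FY=np.array([.426,.905,0]); HINGE=np.array([.466,-.2298,.126])
def knob(th,r=66,u=26): c,s=np.cos(th),np.sin(th); return HINGE-FX*(r*c-u*s)/1000+np.array([0,0,(r*s+u*c)/1000])
E
python3 - <<'E'
from h import *
s=manip.state();print(rot(s).as_matrix().round(2))
k=knob(.3);print(k,knob(1.75))
for sg in(1,-1): delta([k[0],k[1],.29],yawdown(FY[:2],sg))
p=viewer.read_camera('top')
f=lambda u,v,z:atz(p,(u/2.857+195,v/2.857+195),z)
for u,v in[(300,18),(600,82),(365,312),(360,355),(498,395)]: print(f(u,v,0))
E
```

```text
[[ 0.    0.91  0.41]
 [ 0.    0.41 -0.91]
 [-1.    0.   -0.  ]]
[ 0.41589134 -0.20621294  0.17034308] [ 0.49979983 -0.24571019  0.18630868]
turn [-130.6    0.    -0. ] shift [ -6.55  29.5  -29.16]
turn [49.4 -0.  -0. ] shift [ -6.55  29.5  -29.16]
[0.5464 0.002  0.    ]
[ 0.4988 -0.2062  0.    ]
[ 0.3423 -0.0401  0.    ]
[ 0.3131 -0.0363  0.    ]
[ 0.2845 -0.1298  0.    ]
```

```bash
python3 -m inch '[0,0,0,-6.5,0,0,-1, 20,0,0,-6.5,8,-8,-1, 49.4,0,0,-6.5,29.5,-29.2,-1, 49.4,0,0,-6.5,29.5,-29.2,-1, 49.4,0,0,-6.5,29.5,-29.2,-1]' 15 | tail -5
python3 - <<'E'
from h import *
k=knob(.3); delta([k[0],k[1],.29],yawdown(FY[:2],-1)); print(manip.state()['joint_positions'])
E
```

```text
time: 1.4
position: [0.3382, -0.4051, 0.2847]
eef_rot: [1.095, 1.57, -0.661]
ft_force: [0.4, -0.5, 1.2]
width: 0.0937
turn [14.6  0.  -0. ] shift [ -0.54   3.97 -20.98]
[-1.09026009e+00 -9.13224489e-02  1.80377328e+00  2.26272073e-04
  1.42865248e+00  6.65629634e-01]
```

```bash
python3 -m inch '[14.6,0,0,-0.5,4,-21,-1, 14.6,0,0,-0.5,4,-21,-1, 14.6,0,0,-0.5,4,-21,-1, 14.6,0,0,-0.5,4,-21,-1, 14.6,0,0,-0.5,4,-21,-1]' | tail -5
python3 - <<'E'
from h import *
p=snap('side','side1.png'); delta(knob(.3)); 
print(manip.state()['joint_positions'])
for n in['feeder','lid_knob','scoop','tape_measure']:
    print(n,[(np.round(d['centre'],3).tolist(),round(d['p'],2)) for d in models.boxes_of(p,n)][:3])
a=p['frame'][150:330,200:500,::-1]
cv2.imwrite('pics/s1c.png',cv2.resize(a,None,fx=2.6,fy=2.6,interpolation=cv2.INTER_CUBIC))
E
```

```text
time: 1.9
position: [0.4154, -0.2038, 0.29]
eef_rot: [2.016, 1.57, 0.017]
ft_force: [0.6, -1.5, 0.4]
width: 0.0939
turn [0. 0. 0.] shift [11.96  0.12  0.24]
[-7.01993398e-01 -2.64180174e-01  1.94403050e+00  1.27258345e-03
  1.46091014e+00  1.29678857e+00]
feeder [([0.413, -0.204, 0.155], 0.97)]
lid_knob [([0.411, -0.204, 0.15], 0.67)]
scoop []
tape_measure []
```

View pics/s1c.png

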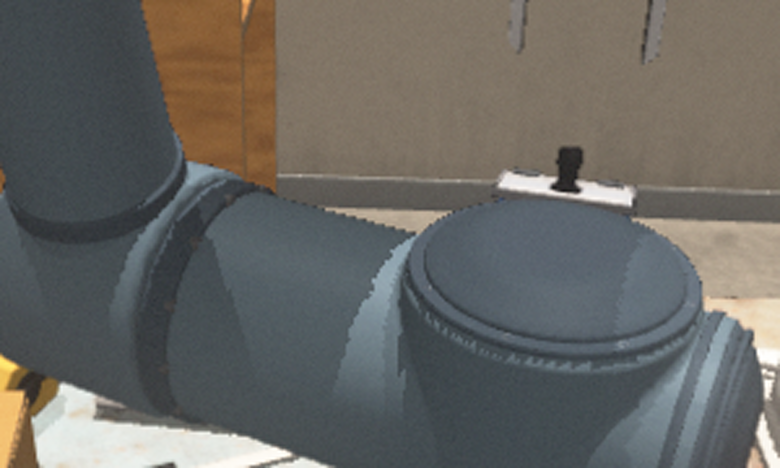

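The side crop shows the knob's head at about full-image (419,208), its base at (418.5,223) and the lid front edge at about (419,225). I'll triangulate these with the top view.

Run:
```python
from h import *
t=viewer.read_camera('top'); s=viewer.read_camera('side')
c=lambda u,v:(u/2.857+195,v/2.857+195); d=lambda u,v:(200+u/2.6,150+v/2.6)
print('head',tri(t,c(666,164),s,d(570,150)))
print('base',tri(t,c(647,190),s,d(567,190)))
print('lidFL',tri(t,c(532,205),s,d(499,184))); print('lidFR',tri(t,c(710,285),s,d(633,204)))
print(knob(.3),knob(.2),knob(.3,66,42),knob(.3,66,5))
```

```text
head (array([ 0.4246, -0.2115,  0.1801]), np.float64(0.0029))
base (array([ 0.4117, -0.2065,  0.149 ]), np.float64(0.0016))
lidFL (array([ 0.4017, -0.1371,  0.1664]), np.float64(0.0036))
lidFR (array([ 0.3542, -0.2388,  0.1629]), np.float64(0.003))
[ 0.41589134 -0.20621294  0.17034308] [ 0.41213531 -0.20444491  0.16459391] [ 0.42017047 -0.20822721  0.18562847] [ 0.41027498 -0.20356922  0.15028102]
```

```bash
cat >> h.py <<'E'
def tilted(a):  # knob-aligned tool, leaning rearward by a
    return R.from_rotvec(-0*FY)*R.from_rotvec(a*FY/np.linalg.norm(FY))*yawdown(FY[:2],-1)
E
python3 - <<'E'
from h import *
Rt=tilted(.28); print(Rt.as_matrix()[:,0].round(3))
k=np.array([.4175,-.2075,.170]); delta(k-Rt.as_matrix()[:,0]*.06,Rt); delta(k,Rt)
E
```

```text
[-0.25   0.118 -0.961]
turn [  0.3   0.  -16. ] shift [ 6.17  1.93 -0.22]
turn [  0.3   0.  -16. ] shift [11.94  0.27 -0.23]
```

```bash
python3 -m inch '[0,0,-8,3,1,-0.2,-1, 0.3,0,-16,6.2,1.9,-0.2,-1, 0.3,0,-16,9,1.1,-0.2,-1, 0.3,0,-16,11.9,0.3,-0.2,-1, 0.3,0,-16,11.9,0.3,-0.2,-1]' 15 | tail -5; python3 -m inch '[0,0,0,0,0,0,1, 0,0,0,0,0,0,1, 0,0,0,0,0,0,1, 0,0,0,0,0,0,1, 0,0,0,0,0,0,1]' 15 | tail -5;  python3 - <<'E'
from h import *
s=manip.state(); print(rot(s).as_matrix()[:,0].round(3)); P=np.array(s['position'])
r=rot(s)
# arc from current lid angle est.
v=P-HINGE; print('f,u',-v@FX*1000,v[2]*1000,'lat',v@FY*1000)
E
```

```text
time: 2.75
position: [0.4151, -0.2057, 0.1661]
eef_rot: [-1.576, 1.282, 2.696]
ft_force: [-0.4, 0.8, 0.5]
width: 0.0939
time: 3.25
position: [0.4184, -0.207, 0.1713]
eef_rot: [-1.567, 1.293, 2.707]
ft_force: [0.8, -0.7, -0.7]
width: 0.0573
[-0.249  0.115 -0.962]
f,u 52.75916768117733 45.33726102000829 lat 0.36379158870737277
```

```bash
python3 -m inch '[0,0,0,0,0,0,1, 0,0,0,0,0,0,1, 0,0,0,0,0,0,1, 0,0,0,0,0,0,1, 0,0,0,0,0,0,1]' 15 | tail -5; python3 -m inch '[0,0,0,0,0,0,1, 0,0,0,0,0,0,1, 0,0,0,0,0,0,1, 0,0,0,0,0,0,1, 0,0,0,0,0,0,1]' 15 | tail -2;  python3 - <<'E'
from h import *
s=manip.state(); P=np.array(s['position']); r=rot(s)
v=P-HINGE; f,u=-v@FX*1000,v[2]*1000; rad=np.hypot(f,u); a0=np.arctan2(u,f); print(rad,np.hypot(66,26),'lid est',a0-np.arctan2(26,66))
for i in range(1,16):
    a=a0+.1*i; q=HINGE-FX*rad/1000*np.cos(a)+np.array([0,0,rad/1000*np.sin(a)])+FY*(v@FY)
    print(i,(r.inv().apply(q-P)*100).round(2))
E
```

```text
time: 3.75
position: [0.418, -0.2067, 0.1704]
eef_rot: [-1.569, 1.291, 2.705]
ft_force: [-0.7, -1.0, 0.4]
width: 0.0184
ft_force: [0.5, -0.3, -1.2]
width: 0.0188
69.375644173234 70.9365914038728 lid est 0.3200119566345591
1 [-0.62  0.31  0.  ]
2 [-1.2   0.68  0.  ]
3 [-1.75  1.11  0.  ]
4 [-2.25  1.59  0.  ]
5 [-2.7   2.12  0.01]
6 [-3.09  2.69  0.01]
7 [-3.43  3.3   0.01]
8 [-3.7   3.93  0.01]
9 [-3.91  4.6   0.01]
10 [-4.05  5.27  0.01]
11 [-4.12  5.96  0.01]
12 [-4.13  6.66  0.01]
13 [-4.06  7.35  0.02]
14 [-3.93  8.03  0.02]
15 [-3.73  8.69  0.02]
```

```bash
python3 -m inch '[0,0,0,-0.6,0.3,0,1, 0,0,0,-1.2,0.7,0,1, 0,0,0,-1.75,1.1,0,1, 0,0,0,-2.25,1.6,0,1, 0,0,0,-2.7,2.1,0,1]' 15 | tail -5; python3 -m inch '[0,0,0,-0.4,0.55,0,1, 0,0,0,-0.73,1.2,0,1, 0,0,0,-1.0,1.8,0,1, 0,0,0,-1.2,2.5,0,1, 0,0,0,-1.35,3.15,0,1]' 15 | tail -5
python3 -m inch '[0,0,0,-0.07,0.7,0,1, 0,0,0,-0.08,1.4,0,1, 0,0,0,0,2.1,0,1, 0,0,0,0.1,2.75,0,1, 0,0,0,0.1,2.75,0,1]' 15 | tail -5
python3 - <<'E'
from h import *
p=snap('top','t2.png');cv2.imwrite('pics/t2c.png',cv2.resize(p['frame'][180:345,180:480,::-1],None,fx=2.6,fy=2.6,interpolation=cv2.INTER_CUBIC))
E
```

```text
time: 4.75
position: [0.4422, -0.219, 0.1914]
eef_rot: [-1.561, 1.288, 2.713]
ft_force: [-7.8, -1.8, 1.3]
width: 0.0183
time: 5.25
position: [0.4739, -0.2356, 0.1974]
eef_rot: [-1.547, 1.293, 2.727]
ft_force: [-7.4, -6.8, 6.8]
width: 0.0184
time: 5.75
position: [0.4996, -0.2491, 0.1903]
eef_rot: [-1.537, 1.3, 2.736]
ft_force: [-1.5, -10.9, 7.7]
width: 0.0178
```

View pics/t2c.png

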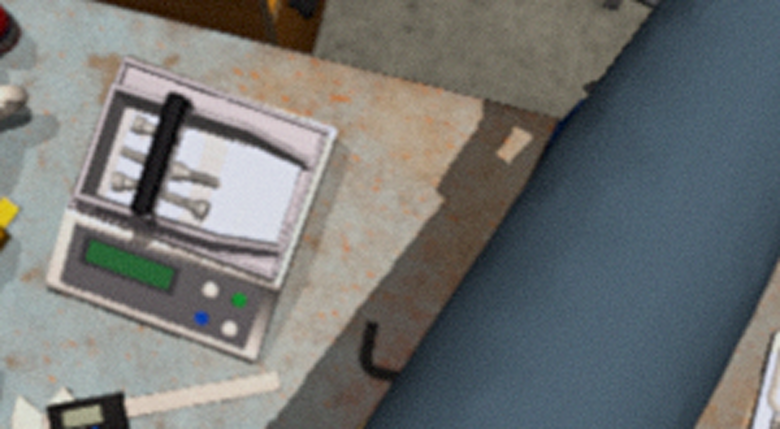

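The view shows the arm now covering the feeder, with the scoop still on the scale and its bar from crop (180,98) to (143,212). The gripper still holds the knob (width 17.8 mm). Next I'll release it, retreat and refine the bar pose by segmentation.

```bash
python3 -m inch '[0,0,0,0,0,0,-1, 0,0,0,0,0,0,-1, 0,0,0,0,0,0,-1, 0,0,0,0,0,0,-1, 0,0,0,0,0,0,-1]' 15 | tail -1;  python3 -m inch '[0,0,0,0,0,0,-1, 0,0,0,-3,0,0,-1, 0,0,0,-6,0,0,-1, 0,0,0,-10,0,0,-1, 0,0,0,-14,0,0,-1]' 15 | tail -5
python3 - <<'E'
from h import *
p=viewer.read_camera('top'); g=p['frame'].max(2)
m=np.zeros_like(g); m[205:275,225:262]=(g[205:275,225:262]<45)
n,l,st,ce=cv2.connectedComponentsWithStats(m); i=1+st[1:,4].argmax(); ys,xs=np.where(l==i); print(st[i],ce[i])
(cx,cy),(w,h),a=rect=cv2.minAreaRect(np.c_[xs,ys].astype(np.float32)); b=cv2.boxPoints(rect); print(rect)
W=np.array([atz(p,q,.158) for q in b]); print(W)
c=atz(p,(cx,cy),.158);
e=[W[i+1 if i<3 else 0]-W[i] for i in range(4)]; L=max(e,key=np.linalg.norm); L=L*np.sign(L[0]); yaw=np.arctan2(L[1],L[0]); print(c,np.linalg.norm(L),np.degrees(yaw))
sy=np.array([-np.sin(yaw),np.cos(yaw)]); 
for sg in(1,-1): delta([c[0],c[1],.27],yawdown(sy,sg))
print(manip.state()['joint_positions'])
for k in ('lid_knob','feeder'): print([(np.round(d['centre'],3).tolist(),round(d['p'],2)) for d in models.boxes_of(p,k)])
E
```

```text
width: 0.0547
time: 6.8
position: [0.5326, -0.2601, 0.322]
eef_rot: [-1.569, 1.291, 2.705]
ft_force: [0.2, -0.1, -0.2]
width: 0.0931
[231 216  22  47 367] [241.15258856 238.42506812]
((240.22193908691406, 239.39755249023438), (9.383431434631348, 48.10243225097656), 20.2248592376709)
[[0.4172 0.1232 0.158 ]
 [0.494  0.0951 0.158 ]
 [0.4882 0.08   0.158 ]
 [0.4115 0.1083 0.158 ]]
[0.4525 0.1017 0.158 ] 0.08177927610342363 -20.096835980844073
turn [173.5  23.4   0.8] shift [ 11.75 -20.57 -29.43]
turn [-5.  -0.5 15.3] shift [ 11.75 -20.57 -29.43]
[-0.62235077  0.22100925  1.41234711 -0.0521759   1.77089727  1.38324901]
[]
[]
```

```bash
python3 -m inch '[-5,-0.5,15.3,4,-7,-10,-1, -5,-0.5,15.3,11.7,-20.5,-29.4,-1, -5,-0.5,15.3,11.7,-20.5,-29.4,-1, -5,-0.5,15.3,11.7,-20.5,-29.4,-1, -5,-0.5,15.3,11.7,-20.5,-29.4,-1]' 15 | tail -5
python3 - <<'E'
from h import *
sy=np.array([np.sin(np.radians(19)),np.cos(np.radians(19))])
delta([.4525,.1,.27],yawdown(sy,-1))
E
```

```text
time: 7.45
position: [0.4755, -0.0172, 0.2815]
eef_rot: [-1.794, 1.556, 2.567]
ft_force: [1.8, 0.8, 0.1]
width: 0.0939
turn [-1.1 -0.2  0.8] shift [  1.28  -6.18 -10.21]
```

```bash
python3 -m inch '[-1,0,0.8,1.2,-6.2,-10.2,-1, -1,0,0.8,1.2,-6.2,-10.2,-1, -1,0,0.8,1.2,-6.2,-10.2,-1, -1,0,0.8,1.2,-6.2,-10.2,-1, -1,0,0.8,1.2,-6.2,-10.2,-1]' 15 | tail -5
python3 - <<'E'
from h import *
sy=np.array([np.sin(np.radians(19)),np.cos(np.radians(19))])
delta([.4525,.1,.154],yawdown(sy,-1))
p=snap('side','s3.png');cv2.imwrite('pics/s3c.png',cv2.resize(p['frame'][130:330,160:480,::-1],None,fx=2.4,fy=2.4,interpolation=cv2.INTER_CUBIC))
E
```

```text
time: 7.95
position: [0.4535, 0.0979, 0.2716]
eef_rot: [2.997, 1.568, 1.094]
ft_force: [0.3, -0.2, 0.5]
width: 0.0939
turn [-0.1 -0.1 -0. ] shift [11.76 -0.17 -0.14]
```

View pics/s3c.png

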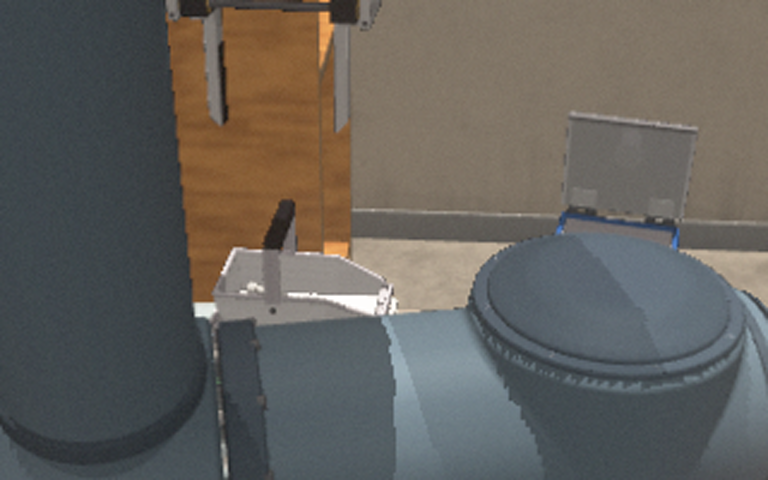

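The lid stands upright and open at crop (630,165). The scoop's bar at (280,225) is straddled by the fingers at (217,70) and (343,70). Descending and gripping.

```bash
python3 -m inch '[0,0,0,4,-0.1,-0.1,-0.6, 0,0,0,8,-0.1,-0.1,-0.2, 0,0,0,10.5,-0.1,-0.1,0, 0,0,0,11.7,-0.1,-0.1,0.2, 0,0,0,11.7,-0.1,-0.1,0.2]' 30 | tail -5;python3 -m inch '[0,0,0,0,0,0,1, 0,0,0,0,0,0,1, 0,0,0,0,0,0,1, 0,0,0,0,0,0,1, 0,0,0,0,0,0,1]' 30 | tail -5; python3 -m inch '[0,0,0,0,0,0,1, 0,0,0,0,0,0,1, 0,0,0,0,0,0,1, 0,0,0,0,0,0,1, 0,0,0,0,0,0,1]' 30 | tail -5
```

```text
time: 8.5
position: [0.4532, 0.0986, 0.1543]
eef_rot: [-2.644, 1.568, 1.733]
ft_force: [-0.6, 0.5, -0.4]
width: 0.0572
time: 9.0
position: [0.4543, 0.0996, 0.1564]
eef_rot: [2.477, 1.566, 0.573]
ft_force: [-0.1, 0.8, 0.9]
width: 0.0177
time: 9.5
position: [0.454, 0.0996, 0.1558]
eef_rot: [2.607, 1.567, 0.703]
ft_force: [0.5, 0.5, 1.4]
width: 0.0139
```

```bash
python3 -m inch '[0,0,0,-0.5,0,0,1, 0,0,0,-2,0,0,1, 0,-3,0,-4.5,0,0,1, 0,-6,0,-7,0,0,1, 0,-8,0,-8.5,0,0,1]' 40 | tail -5
cat >> h.py <<'E'
HOP=HINGE-.05*FX
SX=FX/np.linalg.norm(FX)
def pour(tilt,lip):  # grip pose at tilt deg, lip point kept
    t=R.from_rotvec(np.radians(tilt)*SX); g=np.array(lip)+t.apply(FY*.090+np.array([0,0,.087])); return g, t*yawdown(FY[:2],-1)
E
python3 - <<'E'
from h import *
lip=HOP+.02*FY-.006*FX; lip[2]=.145
g,r=pour(-8,lip); print(lip,g); delta(g,r); s=manip.state(); print(s['width'],s['joint_positions'])
E
```

```text
time: 10.0
position: [0.4541, 0.0993, 0.2427]
eef_rot: [0.029, 1.433, -1.876]
ft_force: [-0.0, -0.3, -2.7]
width: 0.0134
[ 0.42384  -0.187844  0.145   ] [ 0.46696362 -0.09623162  0.21862461]
turn [ 6.  -0.1 -1.1] shift [ 4.89  7.6  17.55]
0.013433446315835757 [ 0.04455063 -0.17051698  1.95618042 -0.13099683  1.40468852  1.97383325]
```

```bash
python3 -m inch '[0,0,0,0,0.3,0.7,1, 1,0,0,0.5,0.9,2.2,1, 2,0,0,1.1,1.8,4.2,1, 3,0,0,1.7,2.7,6.3,1, 4,0,0,2.2,3.6,8.4,1]' 40 | tail -5
python3 - <<'E'
from h import *
lip=HOP+.02*FY-.006*FX; lip[2]=.145
g,r=pour(-8,lip); delta(g,r)
E
```

```text
time: 10.5
position: [0.4584, 0.0048, 0.2287]
eef_rot: [0.066, 1.435, -1.909]
ft_force: [-0.7, 0.6, -2.8]
width: 0.014
turn [ 2.  -0.2 -0.8] shift [2.25 4.75 8.73]
```

```bash
python3 -m inch '[0.5,0,0,0.5,1,1.9,1, 1,0,0,1,2.1,3.9,1, 1.5,0,0,1.5,3.2,5.9,1, 2,0,0,2,4.1,7.6,1, 2,0,0,2.2,4.7,8.7,1]' 40 | tail -5;python3 -m inch '[0,0,0,0,0,0,1, 0,0,0,0,0,0,1, 0,0,0,0,0,0,1, 0,0,0,0,0,0,1, 0,0,0,0,0,0,1]' 40 | tail -5
python3 - <<'E'
from h import *
lip=HOP+.02*FY-.006*FX; lip[2]=.145
g,r=pour(-8,lip); delta(g,r)
p=snap('top','t4.png');cv2.imwrite('pics/t4c.png',cv2.resize(p['frame'][180:345,180:480,::-1],None,fx=2.6,fy=2.6,interpolation=cv2.INTER_CUBIC))
E
```

```text
time: 11.0
position: [0.4667, -0.0959, 0.2192]
eef_rot: [0.098, 1.435, -1.913]
ft_force: [-0.4, -0.2, -2.5]
width: 0.0138
time: 11.5
position: [0.468, -0.0939, 0.2211]
eef_rot: [0.121, 1.435, -1.887]
ft_force: [1.1, -0.1, -1.6]
width: 0.0136
turn [ 0.1 -0.3 -1. ] shift [0.28 0.   0.22]
```

View pics/t4c.png

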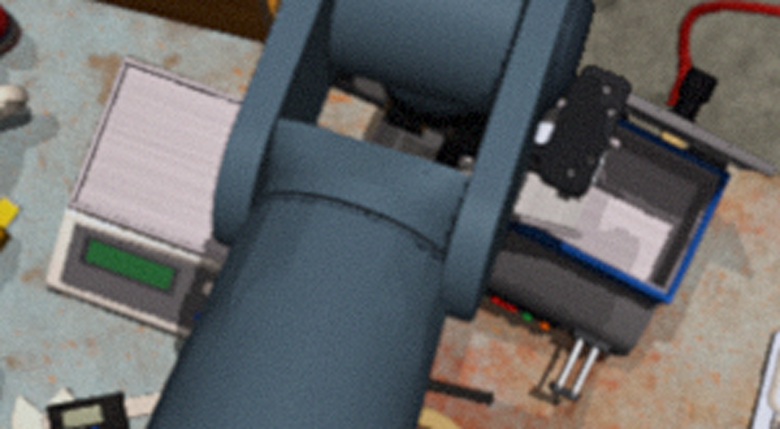

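The scale plate is clear. The hopper is open, with its rim's rear-right corner at crop (727,172) and front-right corner at (665,298), and the lid's edge is behind at (630,95)-(775,170). I'll check the hopper position against my model and plan the pour.

Run:
```python
from h import *
p=viewer.read_camera('top'); f=lambda u,v,z:atz(p,(u/2.6+180,v/2.6+180),z)
for n,u,v,z in[('RR',727,172,.124),('FR',665,298,.124),('RL',622,120,.124),('lidL',630,97,.23),('lidR',772,172,.23)]:
    q=f(u,v,z)-HOP; print(n,'dx',(q@FX*1000).round(1),'dy',(q@FY*1000).round(1),q[2].round(3))
s=manip.state(); P=np.array(s['position']); r0=R.from_matrix(rot(s).as_matrix())
lip=HOP+.02*FY-.010*FX; lip[2]=.145
for t,z in [(0,.14),(10,.138),(20,.136),(30,.134),(40,.132),(50,.13),(60,.128),(70,.126),(75,.125)]:
    l=lip.copy(); l[2]=z; g,r=pour(t,l)
    print(t,np.degrees((r0.inv()*r).as_rotvec()).round(1),(r0.inv().apply(g-P)*100).round(2),g.round(3))
```

```text
RR dx 48.2 dy -58.1 -0.002
FR dx -48.0 dy -52.6 -0.002
RL dx 51.0 dy 21.9 -0.002
lidL dx 43.8 dy 35.3 0.104
lidR dx 37.8 dy -62.8 0.104
0 [ 0.1  7.7 -1. ] [-0.41 -0.4   1.43] [ 0.459 -0.105  0.227]
10 [ 0.2 17.7 -0.9] [-1.41 -0.38  3.23] [ 0.452 -0.12   0.239]
20 [ 0.3 27.7 -0.9] [-2.07 -0.37  5.21] [ 0.444 -0.137  0.249]
30 [ 0.4 37.7 -0.9] [-2.37 -0.37  7.3 ] [ 0.435 -0.155  0.254]
40 [ 0.5 47.7 -0.9] [-2.3  -0.38  9.45] [ 0.426 -0.174  0.257]
50 [ 0.5 57.7 -0.8] [-1.84 -0.39 11.59] [ 0.416 -0.194  0.255]
60 [ 0.6 67.7 -0.8] [-1.01 -0.4  13.66] [ 0.407 -0.214  0.249]
70 [ 0.7 77.7 -0.8] [ 0.17 -0.43 15.58] [ 0.399 -0.232  0.24 ]
75 [ 0.8 82.7 -0.7] [ 0.88 -0.44 16.47] [ 0.394 -0.241  0.234]
```

Run:
```python
from h import *
p=viewer.read_camera('top'); s=viewer.read_camera('side')
c=lambda u,v:(u/2.6+180,v/2.6+180); d=lambda u,v:(160+u/2.4,130+v/2.4)
for a in [(772,172),(765,180),(776,165)]:
    q,e=tri(p,c(*a),s,d(697,127)); v=q-HINGE; print(q,e,'back',v@FX,'up',v[2],np.degrees(np.arctan2(v[2],-v@FX)))
# side only: intersect rays of lid corners with plane FX offset
for n,(u,v) in dict(L=(570,113),R=(697,127),HL=(575,208),HR=(672,222)).items():
    o,dd=ray(s,d(u,v))
    for b in(-.01,.0,.015): 
        t=((HINGE+b*FX-o)@FX)/(dd@FX); w=o+t*dd-HINGE; print(n,b,'lat',(w@FY).round(4),'up',w[2].round(4))
```

```text
[ 0.4283 -0.2797  0.2326] 0.0019 back -0.01286110000000001 up 0.1066 83.12061649082105
[ 0.4228 -0.2754  0.235 ] 0.0001 back -0.019670400000000025 up 0.10899999999999999 79.77036704731572
[ 0.4329 -0.2827  0.2305] 0.0026 back -0.007420100000000016 up 0.10450000000000001 85.93848732953492
L -0.01 lat 0.0558 up 0.1061
L 0.0 lat 0.0562 up 0.1022
L 0.015 lat 0.0568 up 0.0963
R -0.01 lat -0.0605 up 0.1052
R 0.0 lat -0.0614 up 0.1013
R 0.015 lat -0.0626 up 0.0954
HL -0.01 lat 0.0418 up 0.0091
HL 0.0 lat 0.042 up 0.0041
HL 0.015 lat 0.0424 up -0.0033
HR -0.01 lat -0.0516 up 0.0061
HR 0.0 lat -0.0524 up 0.0011
HR 0.015 lat -0.0535 up -0.0064
```

The lid is only about 85° open because the knob slid in the 15 N grip. That isn't "wide", so I'll set the scoop back on the plate and open the lid further with a firmer grip.

Run:
```python
from h import *
s=manip.state(); P=np.array(s['position']); r0=rot(s)
sy=np.array([np.sin(np.radians(19)),np.cos(np.radians(19))])
rb=yawdown(sy,-1)
def d(g,r): print(np.degrees((r0.inv()*r).as_rotvec()).round(1),(r0.inv().apply(np.array(g)-P)*100).round(2))
rt=R.from_rotvec(np.radians(-8)*np.array([.9455,-.3256,0]))*rb
d([.454,.0996,.235],rt); d([.454,.0996,.235],rb); 
print((rb.inv().apply([0,0,-.0775])*100))
```

```text
[-6.1 -0.2 -0.1] [ -3.82  -9.44 -16.61]
[-6.1  7.8 -0.5] [ -3.82  -9.44 -16.61]
[7.75000000e+00 0.00000000e+00 4.30211422e-16]
```

```bash
python3 -m inch '[0,0,0,-0.1,-0.2,-0.4,1, -0.5,0,0,-0.3,-0.7,-1.3,1, -1,0,0,-0.6,-1.5,-2.7,1, -2,0,0,-1,-2.5,-4.4,1, -3,0,0,-1.4,-3.5,-6.2,1]' 40 | tail -5; python3 -m inch '[-0.6,0,0,-0.4,-1.0,-1.8,1, -1.2,0,0,-0.8,-2,-3.7,1, -1.8,0,0,-1.3,-3.2,-5.8,1, -2.4,0,0,-1.8,-4.4,-7.9,1, -3.1,0,0,-2.3,-5.7,-9.8,1]' 40 | tail -5;python3 - <<'E'
from h import *
sy=np.array([np.sin(np.radians(19)),np.cos(np.radians(19))]); rb=yawdown(sy,-1); delta([.454,.0996,.235],rb);delta([.454,.0996,.157],rb)
E
```

```text
time: 12.2
position: [0.4627, -0.021, 0.2261]
eef_rot: [0.067, 1.435, -1.889]
ft_force: [-0.3, -0.4, -2.0]
width: 0.0137
time: 12.7
position: [0.4473, 0.0938, 0.2351]
eef_rot: [0.014, 1.435, -1.888]
ft_force: [-0.9, 0.5, -2.4]
width: 0.0139
turn [ 0.1  7.8 -0.1] shift [-0.1   0.45 -0.76]
turn [ 0.1  7.8 -0.1] shift [ 7.63  0.43 -1.82]
```

```bash
python3 -m inch '[0,4,0,0,0.3,-0.5,1, 0,7.8,0,-0.1,0.4,-0.7,1, 0,7.8,0,-0.1,0.4,-0.7,1, 0,7.8,0,-0.1,0.4,-0.7,1, 0,7.8,0,-0.1,0.4,-0.7,1]' 40 | tail -5
python3 - <<'E'
from h import *
sy=np.array([np.sin(np.radians(19)),np.cos(np.radians(19))]); rb=yawdown(sy,-1); delta([.454,.0996,.1565],rb)
E
```

```text
time: 13.2
position: [0.4537, 0.0976, 0.2349]
eef_rot: [1.004, 1.569, -0.898]
ft_force: [-0.4, -0.1, -2.4]
width: 0.0135
turn [ 0.   0.1 -0.1] shift [ 7.84 -0.05 -0.2 ]
```

```bash
python3 -m inch '[0,0,0,2.5,0,-0.1,1, 0,0,0,5,0,-0.2,1, 0,0,0,6.8,0,-0.2,1, 0,0,0,7.4,0,-0.2,1, 0,0,0,7.8,0,-0.2,1]' 40 | tail -5; python3 -m inch '[0,0,0,0,0,0,1, 0,0,0,0,0,0,0.3, 0,0,0,0,0,0,0, 0,0,0,0,0,0,0, 0,0,0,0,0,0,0]' 40 | tail -5; python3 -m inch '[0,0,0,-2,0,0,-1, 0,0,0,-6,0,0,-1, 0,0,0,-11,0,0,-1, 0,0,0,-15,2,4,-1, 0,0,0,-15,5,9,-1]' 40 | tail -5
python3 - <<'E'
from h import *
k=knob(1.48)
print(k); r=yawdown(FY[:2],-1); delta(k+[0,0,.11],r); delta(k,r)
print(manip.state()['joint_positions'])
p=snap('top','t5.png');cv2.imwrite('pics/t5c.png',cv2.resize(p['frame'][180:345,180:480,::-1],None,fx=2.6,fy=2.6,interpolation=cv2.INTER_CUBIC))
E
```

```text
time: 13.7
position: [0.4545, 0.0994, 0.1567]
eef_rot: [1.069, 1.569, -0.834]
ft_force: [0.6, -0.7, -3.4]
width: 0.014
time: 14.2
position: [0.455, 0.0993, 0.1577]
eef_rot: [1.648, 1.568, -0.255]
ft_force: [-0.1, -0.1, 0.0]
width: 0.042
time: 14.7
position: [0.4712, 0.0136, 0.3117]
eef_rot: [1.685, 1.558, -0.213]
ft_force: [0.8, -0.5, -0.4]
width: 0.0823
[ 0.48401726 -0.23828105  0.1940856 ]
turn [ 6.4 -0.1 -0.7] shift [ 0.84  9.3  23.44]
turn [ 6.4 -0.1 -0.7] shift [11.84  9.17 23.45]
[-2.12430507e-01 -2.60737531e-01  1.90262975e+00 -3.93591403e-06
  1.48710323e+00  1.68574802e+00]
```

View pics/t5c.png

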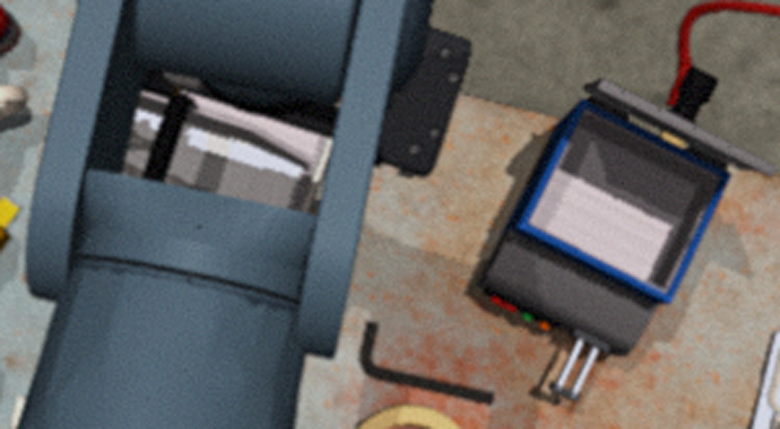

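The scoop is back on the plate. The lid strip is at crop (590,90)-(775,170), with the knob (black) projecting behind it at about (692,92).

```bash
python3 -m inch '[6.4,0,-0.7,-2,9.3,23.5,-1, 6.4,0,-0.7,-2,9.3,23.5,-1, 6.4,0,-0.7,-2,9.3,23.5,-1, 6.4,0,-0.7,-2,9.3,23.5,-1, 6.4,0,-0.7,-2,9.3,23.5,-1]' 40 | tail -4;python3 -m inch '[0,0,0,0,0,0,-1, 0,0,0,0,0,0,-1, 0,0,0,0,0,0,-1, 0,0,0,0,0,0,-1, 0,0,0,0,0,0,-1]' 40 | tail -4
python3 - <<'E'
from h import *
p=viewer.read_camera('top'); f=lambda u,v,z:atz(p,(u/2.6+180,v/2.6+180),z)
for u,v in[(692,92),(705,75),(680,110)]:
    q=f(u,v,.194)-HINGE; print('back',(q@FX).round(4),'lat',(q@FY).round(4))
k=knob(1.48);r=yawdown(FY[:2],-1);delta(k,r)
E
```

```text
position: [0.48, -0.2372, 0.3255]
eef_rot: [-1.52, 1.561, 2.748]
ft_force: [1.4, 0.6, -0.3]
width: 0.094
position: [0.4805, -0.234, 0.3254]
eef_rot: [-1.515, 1.561, 2.756]
ft_force: [0.1, 0.6, -1.0]
width: 0.0938
back 0.0216 lat -0.004
back 0.0352 lat -0.0074
back 0.0076 lat -0.0014
turn [-0.1  0.   0.6] shift [13.13  0.62  0.21]
```

```bash
python3 -m inch '[0,0,0,4,0.3,0.2,-1, 0,0,0,8,0.6,0.3,-1, 0,0,0,11,0.6,0.4,-0.5, 0,0,0,13.2,0.6,0.4,0, 0,0,0,13.2,0.6,0.4,0.4]' 60 | tail -4;python3 -m inch '[0,0,0,0,0,0,1, 0,0,0,0,0,0,1, 0,0,0,0,0,0,1, 0,0,0,0,0,0,1, 0,0,0,0,0,0,1]' 60 | tail -4;python3 -m inch '[0,0,0,0,0,0,1, 0,0,0,0,0,0,1, 0,0,0,0,0,0,1, 0,0,0,0,0,0,1, 0,0,0,0,0,0,1]' 60 | tail -4
python3 - <<'E'
from h import *
s=manip.state(); P=np.array(s['position']); r=rot(s)
for a in(1.48,1.56,1.64,1.72,1.78,1.82): print(a,(r.inv().apply(knob(a)-knob(1.48))*100).round(2))
print('off',(r.inv().apply(P-knob(1.48))*100).round(2))
E
```

```text
position: [0.481, -0.239, 0.1897]
eef_rot: [-1.631, 1.554, 2.639]
ft_force: [-0.3, -0.0, -1.0]
width: 0.0736
position: [0.4831, -0.2411, 0.194]
eef_rot: [-1.476, 1.562, 2.793]
ft_force: [0.1, -0.2, -0.3]
width: 0.0334
position: [0.4829, -0.2408, 0.1934]
eef_rot: [-1.563, 1.56, 2.706]
ft_force: [-0.6, 1.2, 1.9]
width: 0.0181
1.48 [0. 0. 0.]
1.56 [ 0.18  0.54 -0.  ]
1.64 [ 0.39  1.06 -0.  ]
1.72 [ 0.65  1.57 -0.01]
1.78 [ 0.87  1.93 -0.01]
1.82 [ 1.03  2.17 -0.01]
off [0.07 0.01 0.28]
```

```bash
python3 -m inch '[0,0,-4.6,0.18,0.54,0,1, 0,0,-9.2,0.4,1.06,0,1, 0,0,-13.8,0.65,1.57,0,1, 0,0,-17,0.87,1.93,0,1, 0,0,-17,0.87,1.93,0,1]' 60 | tail -4; python3 -m inch '[0,0,0,0,0,0,1, 0,0,0,0,0,0,1, 0,0,0,0,0,0,0.5, 0,0,0,0,0,0,-0.5, 0,0,0,0,0,0,-0.5]' 60 | tail -4;python3 -m inch '[0,0,0,0,0,0,-0.5, 0,0,0,-3,0,0,-0.5, 0,0,0,-7,0,0,-0.5, 0,0,0,-11,0,0,-0.5, 0,0,0,-14,-3,-4,-0.5]' 40 | tail -4
python3 - <<'E'
from h import *
sy=np.array([np.sin(np.radians(19)),np.cos(np.radians(19))]); delta([.4535,.0994,.27],yawdown(sy,-1))
E
```

```text
position: [0.5017, -0.2506, 0.1856]
eef_rot: [-1.566, 1.265, 2.703]
ft_force: [0.9, -1.1, 6.6]
width: 0.0178
position: [0.4998, -0.249, 0.1838]
eef_rot: [-1.569, 1.263, 2.7]
ft_force: [-0.0, 0.1, -0.0]
width: 0.036
position: [0.5304, -0.228, 0.3228]
eef_rot: [-1.565, 1.265, 2.699]
ft_force: [0.7, 0.3, -0.0]
width: 0.0698
turn [-6.6 -0.9 17.5] shift [ 11.34 -18.54 -26.19]
```

```bash
python3 -m inch '[-2,0,6,3,-5,-7,-0.5, -6.6,-0.9,17.5,11.3,-18.5,-26.2,-0.5, -6.6,-0.9,17.5,11.3,-18.5,-26.2,-0.5, -6.6,-0.9,17.5,11.3,-18.5,-26.2,-0.5, -6.6,-0.9,17.5,11.3,-18.5,-26.2,-0.5]' 40 | tail -4; python3 -m inch '[0,0,0,0,0,0,-0.5, 0,0,0,0,0,0,-0.5, 0,0,0,0,0,0,-0.5, 0,0,0,0,0,0,-0.5, 0,0,0,0,0,0,-0.5]' 40 | tail -4
python3 - <<'E'
from h import *
sy=np.array([np.sin(np.radians(19)),np.cos(np.radians(19))]); delta([.4535,.0994,.27],yawdown(sy,-1))
p=viewer.read_camera('side'); t=viewer.read_camera('top')
a=cv2.resize(p['frame'][150:250,240:480],None,fx=3.2,fy=3.2,interpolation=cv2.INTER_CUBIC)
b=cv2.resize(t['frame'][180:280,340:500],None,fx=2.6,fy=2.6,interpolation=cv2.INTER_CUBIC)
m=np.zeros((600,800,3),np.uint8); m[:320,:768]=a; m[330:590,:416]=b; cv2.imwrite('pics/c6.png',m[:,:,::-1])
E
```

```text
position: [0.4712, 0.017, 0.2832]
eef_rot: [-2.974, 1.569, 1.41]
ft_force: [1.5, 0.2, 0.1]
width: 0.0705
position: [0.473, 0.014, 0.2835]
eef_rot: [-2.437, 1.569, 1.946]
ft_force: [-0.5, -1.2, 0.0]
width: 0.0705
turn [ 0.1 -0.1  0.1] shift [ 1.37 -4.61 -7.45]
```

View pics/c6.png

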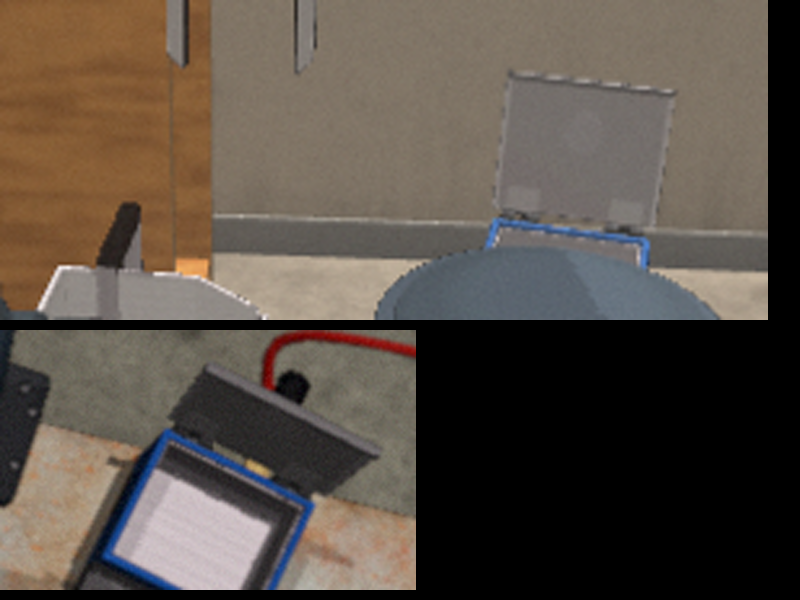

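The lid now clearly leans back: its top edge is at (208,368)-(378,450) in the lower inset, well behind the hinge. Picking up the scoop again.

```bash
python3 -m inch '[0,0,0,1.4,-4.6,-7.5,-0.5, 0,0,0,1.4,-4.6,-7.5,-0.3, 0,0,0,6,-4.6,-7.5,0, 0,0,0,11,-4.6,-7.5,0, 0,0,0,12.8,-4.6,-7.5,0.2]' 40 | tail -4; python3 -m inch '[0,0,0,0,0,0,1, 0,0,0,0,0,0,1, 0,0,0,0,0,0,1, 0,0,0,0,0,0,1, 0,0,0,0,0,0,1]' 40 | tail -4;python3 -m inch '[0,0,0,0,0,0,1, 0,0,0,0,0,0,1, 0,0,0,0,0,0,1, 0,0,0,0,0,0,1, 0,0,0,0,0,0,1]' 40 | tail -4
```

```text
position: [0.4499, 0.1013, 0.1508]
eef_rot: [-1.482, 1.562, 2.903]
ft_force: [-0.4, 0.8, -0.5]
width: 0.0426
position: [0.4545, 0.101, 0.1576]
eef_rot: [2.284, 1.567, 0.386]
ft_force: [0.0, -0.8, 5.8]
width: 0.014
position: [0.4545, 0.101, 0.1576]
eef_rot: [2.267, 1.567, 0.369]
ft_force: [-0.5, -1.3, 7.1]
width: 0.0135
```

```bash
python3 -m inch '[0,0,0,-0.5,0,0,1, 0,0,0,-2,0,0,1, 0,-3,0,-4.5,0,0,1, 0,-6,0,-7,0,0,1, 0,-8,0,-8.5,0,0,1]' 40 | tail -4;  python3 -m inch '[0,0,0,0,0.3,0.7,1, 1,0,0,0.5,0.9,2.2,1, 2,0,0,1.1,1.8,4.2,1, 3,0,0,1.7,2.7,6.3,1, 4,0,0,2.2,3.6,8.4,1]' 40 | tail -4
python3 - <<'E'
from h import *
lip=HOP+.02*FY-.008*FX; lip[2]=.145
g,r=pour(-8,lip); delta(g,r)
E
```

```text
position: [0.4534, 0.1014, 0.2423]
eef_rot: [0.001, 1.432, -1.897]
ft_force: [-0.1, -0.3, -1.7]
width: 0.0137
position: [0.4582, 0.0067, 0.2283]
eef_rot: [0.04, 1.433, -1.929]
ft_force: [0.8, 0.2, -2.8]
width: 0.0134
turn [ 2.4 -0.1 -0.6] shift [2.24 4.59 8.92]
```

```bash
python3 -m inch '[0.5,0,0,0.5,1,1.9,1, 1,0,0,1,2.1,3.9,1, 1.5,0,0,1.5,3.2,5.9,1, 2,0,0,2,4.1,7.7,1, 2.4,0,-0.6,2.2,4.6,8.9,1]' 40 | tail -4;python3 -m inch '[0,0,0,0,0,0,1, 0,0,0,0,0,0,1, 0,0,0,0,0,0,1, 0,0,0,0,0,0,1, 0,0,0,0,0,0,1]' 40 | tail -4
python3 - <<'E'
from h import *
s=manip.state(); P=np.array(s['position']); r0=rot(s)
lip=HOP+.02*FY-.008*FX
for t,z in [(0,.141),(8,.138),(16,.136),(24,.135),(32,.134),(40,.132),(48,.131),(54,.13),(60,.128),(66,.126),(72,.125)]:
    l=lip.copy(); l[2]=z; g,r=pour(t,l)
    print(t,np.degrees((r0.inv()*r).as_rotvec()).round(1),(r0.inv().apply(g-P)*100).round(2),g.round(3))
E
```

```text
position: [0.4653, -0.0953, 0.2193]
eef_rot: [0.002, 1.434, -2.011]
ft_force: [0.3, 0.1, -2.7]
width: 0.0137
position: [0.4667, -0.0935, 0.2212]
eef_rot: [0.028, 1.433, -1.982]
ft_force: [-0.0, 0.3, -2.7]
width: 0.0136
0 [ 0.1  7.9 -0.2] [-0.49 -0.06  1.44] [ 0.46  -0.106  0.228]
8 [ 0.1 15.9 -0.2] [-1.17 -0.06  2.85] [ 0.455 -0.117  0.237]
16 [ 0.1 23.9 -0.2] [-1.74 -0.06  4.39] [ 0.449 -0.13   0.244]
24 [ 0.1 31.9 -0.2] [-2.19 -0.06  6.04] [ 0.442 -0.145  0.251]
32 [ 0.1 39.9 -0.2] [-2.39 -0.06  7.74] [ 0.435 -0.16   0.255]
40 [ 0.1 47.9 -0.2] [-2.26 -0.06  9.46] [ 0.428 -0.175  0.257]
48 [ 0.2 55.9 -0.2] [-1.98 -0.06 11.18] [ 0.42  -0.191  0.256]
54 [ 0.2 61.9 -0.2] [-1.59 -0.07 12.45] [ 0.415 -0.203  0.254]
60 [ 0.2 67.9 -0.2] [-0.97 -0.07 13.66] [ 0.409 -0.214  0.249]
66 [ 0.2 73.9 -0.2] [-0.22 -0.07 14.82] [ 0.404 -0.226  0.244]
72 [ 0.2 79.9 -0.2] [ 0.55 -0.08 15.93] [ 0.399 -0.237  0.238]
```

```bash
python3 -m inch '[0,4,0,-0.2,0,0.7,1, 0,8,0,-0.5,0,1.4,1, 0,15.9,0,-1.2,0,2.85,1, 0,20,0,-1.5,0,3.6,1, 0,23.9,0,-1.75,0,4.4,1]' 40 | tail -4
python3 - <<'E'
from h import *
s=manip.state(); P=np.array(s['position']); r0=rot(s); print(s['joint_positions'])
lip=HOP+.02*FY-.008*FX
for t,z in [(16,.136),(22,.135),(28,.134),(34,.133),(40,.132),(46,.13),(52,.13),(58,.128),(64,.127),(70,.125)]:
    l=lip.copy(); l[2]=z; g,r=pour(t,l)
    print(t,np.degrees((r0.inv()*r).as_rotvec()).round(1),(r0.inv().apply(g-P)*100).round(2))
    if t==40: r0=r; P=g
E
```

```text
position: [0.449, -0.1319, 0.2453]
eef_rot: [3.122, 1.289, 1.113]
ft_force: [-0.4, -0.5, -2.1]
width: 0.0135
[-0.68796761 -0.22654539  2.01330146  0.27677567  1.42624418  1.27168822]
16 [ 0.1 -0.1 -0.3] [ 0.11 -0.09 -0.1 ]
22 [ 0.1  5.9 -0.3] [-0.69 -0.09  0.89]
28 [ 0.1 11.9 -0.3] [-1.38 -0.09  1.96]
34 [ 0.1 17.9 -0.3] [-1.96 -0.09  3.11]
40 [ 0.2 23.9 -0.3] [-2.42 -0.09  4.33]
46 [ 0.  6. -0.] [-0.74  0.    1.09]
52 [ 0. 12.  0.] [-1.53  0.    2.13]
58 [-0. 18.  0.] [-2.05  0.    3.39]
64 [ 0. 24. -0.] [-2.53 -0.    4.64]
70 [ 0. 30.  0.] [-2.8   0.    6.01]
```

```bash
python3 -m inch '[0,5.9,0,-0.7,0,0.9,1, 0,11.9,0,-1.4,0,1.95,1, 0,17.9,0,-1.95,0,3.1,1, 0,20.9,0,-2.2,0,3.7,1, 0,23.9,0,-2.4,0,4.3,1]' 40 | tail -4; python3 -m inch '[0,3,0,-0.4,0,0.55,1, 0,6,0,-0.74,0,1.1,1, 0,12,0,-1.5,0,2.1,1, 0,18,0,-2.05,0,3.4,1, 0,22,0,-2.4,0,4.2,1]' 40 | tail -4
python3 - <<'E'
from h import *
s=manip.state(); P=np.array(s['position']); r0=rot(s); print(s['joint_positions'])
x=r0.as_matrix()[:,0]; print('tilt',np.degrees(np.arccos(-x[2])))
t=np.degrees(np.arccos(-x[2])); l=R.from_rotvec(np.radians(t)*SX).apply(-FY*.09-np.array([0,0,.087]))+P-HOP; print('lip rel hop',l@FX,l@FY,l[2]+HOP[2])
p=snap('top','t7.png');cv2.imwrite('pics/t7c.png',cv2.resize(p['frame'][180:345,240:500,::-1],None,fx=3,fy=3,interpolation=cv2.INTER_CUBIC))
E
```

```text
position: [0.4283, -0.1756, 0.2557]
eef_rot: [3.135, 0.874, 1.126]
ft_force: [-0.4, -2.0, -3.8]
width: 0.0137
position: [0.408, -0.2189, 0.2466]
eef_rot: [3.138, 0.487, 1.128]
ft_force: [0.5, 0.3, -1.8]
width: 0.0139
[-1.15953904  0.10041089  1.95261591  0.77218663  1.87284715  0.7706185 ]
tilt 62.09540048380688
lip rel hop -0.00712504435176406 0.01994328554338432 0.12631400715173238
```

View pics/t7c.png

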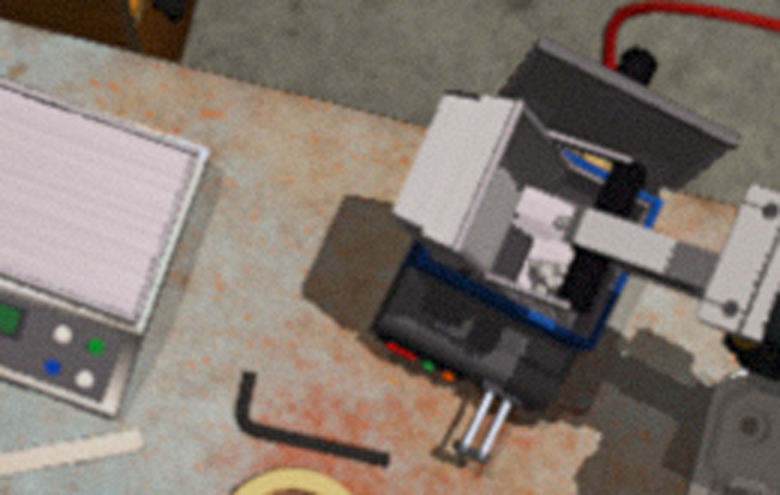

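Screws show down in the hopper at about (545,270) and (565,222), and the pan looks empty. I'll tilt a bit further to make sure, then come back up.

```bash
python3 -m inch '[0,5,0,-0.8,0,0.8,1, 0,11,0,-1.3,0,1.9,1, 0,11,0,-1.0,0,1.9,1, 0,11,0,-1.4,0,1.9,1, 0,11,0,-1.2,0,1.9,1]' 40 | tail -4
python3 - <<'E'
from h import *
s=manip.state(); P=np.array(s['position']); r0=rot(s)
t0=np.degrees(np.arccos(-r0.as_matrix()[2,0])); print(t0)
lip=HOP+.02*FY-.008*FX
for t,z,dy in [(60,.15,.0),(45,.165,.0),(30,.17,.01),(30,.17,.01),(15,.17,.03),(0,.175,.05)]:
    l=lip+FY*dy; l[2]=z; g,r=pour(t,l)
    print(t,np.degrees((r0.inv()*r).as_rotvec()).round(1),(r0.inv().apply(g-P)*100).round(2))
    if t==30: r0=r; P=g
E
```

```text
position: [0.4006, -0.2359, 0.2372]
eef_rot: [3.135, 0.302, 1.13]
ft_force: [-0.2, -0.2, -1.0]
width: 0.0135
72.71915421777217
60 [  0.4 -12.7  -0.1] [ 1.18 -0.12 -3.95]
45 [  0.3 -27.7  -0.1] [ 3.72 -0.11 -6.7 ]
30 [  0.3 -42.7  -0.2] [ 7.76 -0.1  -7.98]
30 [0. 0. 0.] [0. 0. 0.]
15 [ -0. -15.   0.] [ 3.63  0.   -3.68]
0 [  0. -30.   0.] [ 7.23 -0.   -6.86]
```

```bash
python3 -m inch '[0,-6,0,0.5,0,-2,1, 0,-12.7,0,1.2,0,-3.9,1, 0,-21,0,2.4,0,-5.5,1, 0,-29,0,4,0,-6.8,1, 0,-37,0,6.1,0,-7.5,1]' 40 | tail -4;  python3 -m inch '[0,-5.7,0,1.6,0,-0.5,1, 0,-13,0,3.3,0,-2.3,1, 0,-20.7,0,5.2,0,-4,1, 0,-28,0,7,0,-5.6,1, 0,-35.7,0,8.8,0,-7.3,1]' 40 | tail -4
python3 - <<'E'
from h import *
p=snap('top','t8.png');cv2.imwrite('pics/t8c.png',cv2.resize(p['frame'][180:345,240:500,::-1],None,fx=3,fy=3,interpolation=cv2.INTER_CUBIC))
s=manip.state(); print(s['joint_positions'], np.degrees(np.arccos(-rot(s).as_matrix()[2,0])))
E
```

```text
position: [0.4349, -0.1626, 0.2932]
eef_rot: [3.122, 0.953, 1.115]
ft_force: [0.4, 0.5, -2.8]
width: 0.0137
position: [0.4818, -0.0609, 0.264]
eef_rot: [1.53, 1.561, -0.479]
ft_force: [0.4, 0.6, -2.2]
width: 0.0138
[-3.44695261e-01 -1.88118880e-01  1.92945614e+00 -8.08510673e-04
  1.39193602e+00  1.65520601e+00] 0.4788433259280526
```

View pics/t8c.png

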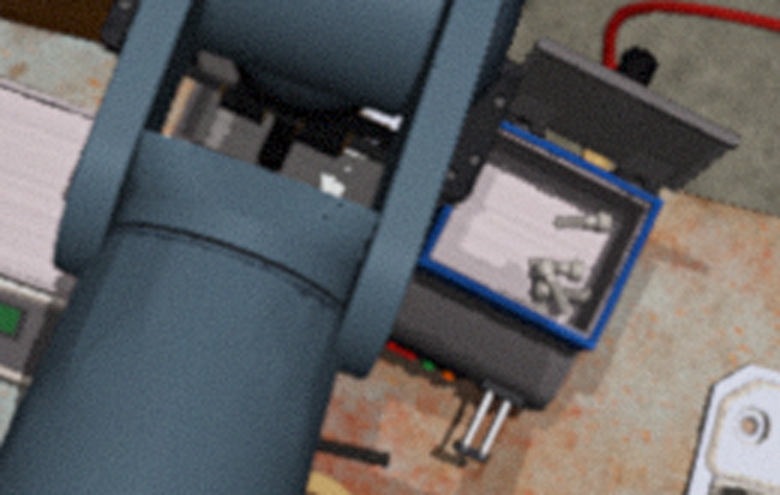

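All five screws are in the hopper: one at (585,220) and a cluster of four around (555,280). The lid is wide open. Next I'll work out the set-down pose in the gap between scale and feeder, with the scoop turned 90° so it fits.

Run:
```python
from h import *
a=np.radians(-19.3); XS=np.array([np.cos(a),np.sin(a)]); 
delta([.4173,-.0475,.22],yawdown(XS,1)); print(manip.state()['position'])
p=viewer.read_camera('side')
for n in['scale','scoop','tape_measure']: print(n,[(np.round(d['centre'],3).tolist(),round(d['p'],2)) for d in models.boxes_of(p,n)][:2])
```

```text
turn [-95.3   0.4  -0.4] shift [ 4.26 -6.29  2.14]
[ 0.48313482 -0.05404258  0.26309411]
scale [([0.461, -0.063, 0.198], 0.34)]
scoop [([0.463, -0.061, 0.195], 0.9)]
tape_measure [([0.475, -0.24, 0.18], 0.63)]
```

```bash
python3 -m inch '[-4,0,0,0,-2,0.7,1, -12,0,0,0,-5,1.6,1, -20,0,0,0,-6.3,2.1,1, -28,0,0,0,-6.3,2.1,1, -36,0,0,0,-6.3,2.1,1]' 40 | tail -4; python3 -m inch '[-8,0,0,0,0,0,1, -16,0,0,0,0,0,1, -24,0,0,0,0,0,1, -32,0,0,0,0,0,1, -40,0,0,0,0,0,1]' 40 | tail -4; python3 -m inch '[-8,0,0,0,0,0,1, -16,0,0,0,0,0,1, -19.3,0,0,0,0,0,1, -19.3,0,0,0,0,0,1, -19.3,0,0,0,0,0,1]' 40 | tail -4;python3 - <<'E'
from h import *
a=np.radians(-19.3); XS=np.array([np.cos(a),np.sin(a)]); 
delta([.4173,-.0475,.0946],yawdown(XS,1)); print(manip.state()['joint_positions'])
p=snap('side','s9.png');q=snap('top','t9.png')
b=q['frame'][180:345,190:460]; cv2.imwrite('pics/t9c.png',cv2.resize(b[:,:,::-1],None,fx=2.9,fy=2.9,interpolation=cv2.INTER_CUBIC))
E
```

```text
position: [0.4146, -0.0563, 0.2616]
eef_rot: [1.659, 1.564, 0.278]
ft_force: [0.0, 0.6, -1.9]
width: 0.0134
position: [0.4149, -0.0563, 0.2615]
eef_rot: [1.031, 1.564, 0.349]
ft_force: [0.1, 0.2, -2.9]
width: 0.0139
position: [0.4151, -0.0558, 0.2613]
eef_rot: [0.674, 1.565, 0.322]
ft_force: [-0.8, -0.1, -1.2]
width: 0.0138
turn [-0.8  0.3 -0.2] shift [16.68  0.79 -0.16]
[-0.40833618 -0.3724152   2.07820053  0.00407672  1.4313048  -0.05775636]
```

```bash
python3 -m inch '[-0.4,0,0,2,0.6,-0.1,1, -0.8,0.3,-0.2,6,0.6,-0.1,1, -0.8,0.3,-0.2,10,0.6,-0.1,1, -0.8,0.3,-0.2,13,0.6,-0.1,1, -0.8,0.3,-0.2,15,0.6,-0.1,1]' 40 | tail -4;  python3 -m inch '[0,0,0,0.3,0,0,1, 0,0,0,0.6,0,0,1, 0,0,0,0.9,0,0,1, 0,0,0,1.1,0,0,1, 0,0,0,1.2,0,0,1]' 40 | tail -4
python3 - <<'E'
from h import *
a=np.radians(-19.3); XS=np.array([np.cos(a),np.sin(a)]); 
delta([.4173,-.0475,.0946],yawdown(XS,1)); print(manip.state()['ft_force'])
E
```

```text
position: [0.4159, -0.048, 0.1087]
eef_rot: [3.082, 1.566, 2.748]
ft_force: [-0.4, -0.0, -1.8]
width: 0.0138
position: [0.4178, -0.0487, 0.0998]
eef_rot: [-0.253, 1.57, -0.586]
ft_force: [-0.1, -0.4, -1.7]
width: 0.0138
turn [0.2 0.  0. ] shift [ 0.52  0.09 -0.09]
[-0.10036812 -0.39217679 -1.73074545]
```

```bash
python3 -m inch '[0,0,0,0.1,0,0,1, 0,0,0,0.2,0,0,1, 0,0,0,0.3,0,0,1, 0,0,0,0.4,0,0,1, 0,0,0,0.5,0,0,1]' 40 | tail -4; python3 -m inch '[0,0,0,0.05,0,0,1, 0,0,0,0.1,0,0,1, 0,0,0,0.1,0,0,1, 0,0,0,0.1,0,0,1, 0,0,0,0.1,0,0,1]' 40 | tail -4
```

```text
position: [0.4174, -0.0487, 0.0946]
eef_rot: [-2.748, 1.569, -3.081]
ft_force: [-4.2, 0.3, 9.6]
width: 0.0136
position: [0.4176, -0.0487, 0.0946]
eef_rot: [-2.789, 1.569, -3.122]
ft_force: [-5.5, 0.4, 11.4]
width: 0.0136
```

```bash
python3 -m inch '[0,0,0,-0.1,0,0,1, 0,0,0,-0.1,0,0,0.6, 0,0,0,-0.1,0,0,0, 0,0,0,-0.1,0,0,0, 0,0,0,-0.1,0,0,-0.2]' 40 | tail -4; python3 -m inch '[0,0,0,-0.1,0,0,-0.2, 0,0,0,-2,0,0,-0.2, 0,0,0,-6,0,0,-0.2, 0,0,0,-11,0,0,-0.2, 0,0,0,-16,0,0,-0.2]' 40 | tail -4; python3 -m inch '[0,0,0,-5,0,0,-1, 0,0,0,-9,0,0,-1, 10,0,0,-9,1,2,-1, 18,0,0,-9,2,4,-1, 26,0,0,-9,3,6,-1]' 40 | tail -4
python3 - <<'E'
from h import *
k=knob(1.77); r=tilted(.28); x=r.as_matrix()[:,0]
print(k, manip.state()['joint_positions']); delta(k-.14*x,r); delta(k-.14*x,yawdown(FY[:2],-1))
E
```

```text
position: [0.4173, -0.0484, 0.094]
eef_rot: [-3.121, 1.57, 2.829]
ft_force: [-0.1, -0.4, 0.5]
width: 0.0393
position: [0.4168, -0.0482, 0.2555]
eef_rot: [3.138, 1.569, 2.805]
ft_force: [0.5, -0.3, -0.5]
width: 0.0563
position: [0.4849, -0.0397, 0.3445]
eef_rot: [0.764, 1.571, -0.025]
ft_force: [-0.1, -0.0, 1.3]
width: 0.0922
[ 0.50088458 -0.24622081  0.18554971] [-3.15164354e-01 -2.26070449e-01  1.81598647e+00  2.78120984e-06
  1.55166732e+00  4.74308635e-01]
turn [ 69.5   9.8 -14. ] shift [  2.44 -12.09  19.42]
turn [70.  0. -0.] shift [  2.44 -12.09  19.42]
```

```bash
python3 -m inch '[8,0,0,0,-2,3,-1, 16,0,0,0,-4,6.5,-1, 24,0,0,0,-6,10,-1, 32,0,0,0,-8,13,-1, 40,0,0,0,-10,16,-1]' 60 | tail -4;python3 - <<'E'
from h import *
k=knob(1.77); r=tilted(.28); x=r.as_matrix()[:,0]
delta(k-.14*x,r); delta(k-.14*x,yawdown(FY[:2],-1))
E
```

```text
position: [0.527, -0.2251, 0.3437]
eef_rot: [-2.098, 1.569, 2.698]
ft_force: [0.8, 0.2, -0.1]
width: 0.094
turn [ 29.8   4.2 -15.6] shift [2.36 0.57 3.83]
turn [30.  -0.   0.1] shift [2.36 0.57 3.83]
```

```bash
python3 -m inch '[8,1,-4,0.5,0.2,1,-1, 15,2,-8,1,0.3,2,-1, 22,3,-12,1.8,0.5,3,-1, 29.8,4.2,-15.6,2.4,0.6,3.8,-1, 29.8,4.2,-15.6,2.4,0.6,3.8,-1]' 60 | tail -4;python3 - <<'E'
from h import *
r=tilted(.28); delta(knob(1.77),r)
p=viewer.read_camera('top');q=viewer.read_camera('side')
for n in('lid_knob','scoop','tape_measure'):
  for c in(p,q): print(n,[(np.round(d['centre'],3).tolist(),round(d['p'],2)) for d in models.boxes_of(c,n)][:2])
E
```

```text
position: [0.5363, -0.2619, 0.3171]
eef_rot: [-1.574, 1.287, 2.703]
ft_force: [0.3, -0.3, -0.7]
width: 0.0943
turn [0.3 0.  0.2] shift [13.72 -0.02  0.08]
lid_knob []
lid_knob []
scoop []
scoop []
tape_measure [([0.396, 0.255, 0.05], 0.6)]
tape_measure [([0.378, 0.266, 0.03], 0.52)]
```

```bash
python3 -m inch '[0,0,0,4,0,0.1,-1, 0,0,0,8,0,0.1,-1, 0,0,0,11.5,0,0.1,-0.4, 0,0,0,13.5,0,0.1,0.2, 0,0,0,13.6,0,0.1,1]' 60 | tail -4;python3 -m inch '[0,0,0,0,0,0,1, 0,0,0,0,0,0,1, 0,0,0,0,0,0,1, 0,0,0,0,0,0,1, 0,0,0,0,0,0,1]' 60 | tail -4;python3 -m inch '[0,0,0,0,0,0,1, 0,0,0,0,0,0,1, 0,0,0,0,0,0,1, 0,0,0,0,0,0,1, 0,0,0,0,0,0,1]' 60 | tail -4
python3 - <<'E'
from h import *
s=manip.state(); P=np.array(s['position']); r=rot(s)
v=P-HINGE; f,u=-v@FX*1000,v[2]*1000; rad=np.hypot(f,u); a0=np.arctan2(u,f); th=a0-np.arctan2(26,66); print(s['time'],rad,'lid est',th)
for a in np.arange(1.68,0.2,-.1):
    b=a+np.arctan2(26,66); q=HINGE-FX*rad/1000*np.cos(b)+np.array([0,0,rad/1000*np.sin(b)])+FY*(v@FY)
    print(a.round(2),(r.inv().apply(q-P)*100).round(2))
E
```

```text
position: [0.4997, -0.2443, 0.1864]
eef_rot: [-1.576, 1.285, 2.703]
ft_force: [0.4, -0.9, 0.6]
width: 0.0736
position: [0.5021, -0.2462, 0.1898]
eef_rot: [-1.571, 1.292, 2.708]
ft_force: [0.5, 0.8, 0.5]
width: 0.0333
position: [0.5003, -0.2496, 0.1894]
eef_rot: [-1.541, 1.291, 2.736]
ft_force: [-5.4, -11.9, -0.3]
width: 0.0181
34.7 74.72668493977817 lid est 1.7520651185321696
1.68 [-0.13 -0.52  0.  ]
1.58 [-0.24 -1.26 -0.  ]
1.48 [-0.29 -2.01 -0.  ]
1.38 [-0.25 -2.75 -0.  ]
1.28 [-0.14 -3.49 -0.01]
1.18 [ 0.04 -4.22 -0.01]
1.08 [ 0.29 -4.92 -0.01]
0.98 [ 0.61 -5.59 -0.02]
0.88 [ 1.   -6.23 -0.02]
0.78 [ 1.45 -6.83 -0.03]
0.68 [ 1.95 -7.38 -0.04]
0.58 [ 2.51 -7.87 -0.04]
0.48 [ 3.12 -8.31 -0.05]
0.38 [ 3.76 -8.69 -0.06]
0.28 [ 4.44 -9.   -0.06]
```

```bash
python3 -m inch '[0,0,0,-0.13,-0.52,0,1, 0,0,0,-0.24,-1.26,0,1, 0,0,0,-0.29,-2,0,1, 0,0,0,-0.25,-2.75,0,1, 0,0,0,-0.14,-3.5,0,1]' 60 | tail -4;python3 -m inch '[0,0,0,0.18,-0.73,0,1, 0,0,0,0.43,-1.43,0,1, 0,0,0,0.75,-2.1,0,1, 0,0,0,1.14,-2.74,0,1, 0,0,0,1.6,-3.34,0,1]' 60 | tail -4;python3 -m inch '[0,0,0,0.5,-0.55,0,1, 0,0,0,1.06,-1.04,0,1, 0,0,0,1.67,-1.48,0,1, 0,0,0,2.3,-1.86,0,1, 0,0,0,3,-2.17,0,1]' 60 | tail -4;python3 - <<'E'
from h import *
for t in (.2,.1,.0): delta(knob(t)+[0,0,.002],tilted(t))
E
```

```text
position: [0.4727, -0.2352, 0.1968]
eef_rot: [-1.553, 1.301, 2.722]
ft_force: [7.7, -13.3, -23.8]
width: 0.0177
position: [0.4428, -0.2196, 0.1927]
eef_rot: [-1.568, 1.309, 2.707]
ft_force: [15.5, -10.7, -12.0]
width: 0.0181
position: [0.4101, -0.2032, 0.1746]
eef_rot: [-1.573, 1.282, 2.705]
ft_force: [-22.3, 9.2, 26.0]
width: 0.0097
turn [0.3 0.  5.1] shift [0.7  0.45 0.03]
turn [ 0.3  0.  10.8] shift [1.39 0.28 0.02]
turn [ 0.3  0.  16.5] shift [2.09 0.18 0.02]
```

The pads slipped off the knob (width 9.7 mm). I'll open, retreat and check where the lid is.

```bash
python3 -m inch '[0,0,0,-0.5,0,0,0.5, 0,0,0,-0.5,0,0,0, 0,0,0,-0.5,0,0,-0.3, 0,0,0,-2,0,0,-0.5, 0,0,0,-6,0,0,-0.5]' 40 | tail -4; python3 -m inch '[0,0,0,-5,0,0,-0.5, 0,0,0,-10,0,0,-0.5, 0,0,0,-13,2,0,-0.5, 0,0,0,-15,5,0,-0.5, 0,0,0,-15,8,0,-0.5]' 40 | tail -4;python3 - <<'E'
from h import *
t=snap('top','t10.png'); s=snap('side','s10.png'); print(manip.state()['position'])
for n in('lid_knob','feeder','scoop','tape_measure'):
  for c in(t,s): print(n,[(np.round(d['centre'],3).tolist(),round(d['p'],2)) for d in models.boxes_of(c,n)][:2])
# dark knob blob in side view
g=s['frame'].max(2); m=((g<50)*1).astype(np.uint8); m[:150]=0;m[245:]=0;m[:,:370]=0;m[:,480:]=0
n,l,st,ce=cv2.connectedComponentsWithStats(m); print([(st[i].tolist(),ce[i].round(1).tolist()) for i in range(1,n) if st[i,4]>15])
a=cv2.resize(s['frame'][130:260,300:500],None,fx=4,fy=4); b=cv2.resize(t['frame'][180:310,200:480],None,fx=2.8,fy=2.8)
mm=np.zeros((600,800,3),np.uint8); mm[:260,:400]=cv2.resize(a,(400,260)); mm[230:594,:784]=b; mm[:230,:400]=cv2.resize(a,(400,230)); cv2.imwrite('pics/c10.png',mm[:,:,::-1])
E
```

```text
position: [0.4254, -0.21, 0.2269]
eef_rot: [-1.578, 1.284, 2.701]
ft_force: [0.7, -0.9, -0.5]
width: 0.0466
position: [0.537, -0.2625, 0.3561]
eef_rot: [-1.566, 1.3, 2.713]
ft_force: [-0.2, 0.6, 0.3]
width: 0.0702
[ 0.53621585 -0.26212368  0.34992694]
lid_knob []
lid_knob [([0.412, -0.204, 0.153], 0.73)]
feeder []
feeder [([0.414, -0.203, 0.154], 0.81)]
scoop [([0.427, -0.053, 0.006], 0.84)]
scoop []
tape_measure [([0.396, 0.256, 0.052], 0.66)]
tape_measure [([0.38, 0.276, 0.04], 0.46)]
[([414, 207, 10, 14, 98], [418.3, 213.6])]
```

The side view puts the knob at pixel (418.3, 213.6), the same as at the start, so the lid is about 0.3 ajar. The scoop is detected on the bench at (.427,-.053), and the tape is unmoved. I'll press the lid shut in front of the knob with closed fingers.

Run:
```python
from h import *
q=HINGE-.092*FX; q[2]=.25; delta(q,tilted(0))
```

```text
turn [ 0.3  0.  16. ] shift [ 1.437e+01 -1.323e+01 -1.000e-02]
```

```bash
python3 -m inch '[0,0,5,4,-6,0,1, 0,0,10,8,-10,0,1, 0.3,0,16,14.4,-13.2,0,1, 0.3,0,16,14.4,-13.2,0,1, 0.3,0,16,14.4,-13.2,0,1]' 30 | tail -4;python3 -m inch '[0,0,0,0,0,0,1, 0,0,0,0,0,0,1, 0,0,0,0,0,0,1, 0,0,0,0,0,0,1, 0,0,0,0,0,0,1]' 30 | tail -4;python3 - <<'E'
from h import *
q=HINGE-.092*FX; q[2]=.148; delta(q,tilted(0))
E
```

```text
position: [0.3763, -0.1855, 0.2405]
eef_rot: [-1.801, 1.555, 2.472]
ft_force: [0.2, 0.6, -0.9]
width: 0.0341
position: [0.384, -0.1916, 0.2499]
eef_rot: [0.522, 1.57, -1.488]
ft_force: [-0.3, -0.4, 0.6]
width: 0.0002
turn [ 0.1  0.1 -0. ] shift [10.19 -0.16 -0.05]
```

```bash
python3 -m inch '[0,0,0,3,-0.1,0,1, 0,0,0,6,-0.1,0,1, 0,0,0,7,-0.1,0,1, 0,0,0,7.7,-0.1,0,1, 0,0,0,8.4,-0.1,0,1]' 30 | tail -4;python3 -m inch '[0,0,0,0.4,0,0,1, 0,0,0,0.8,0,0,1, 0,0,0,1.2,0,0,1, 0,0,0,1.5,0,0,1, 0,0,0,1.7,0,0,1]' 30 | tail -4
```

```text
position: [0.3829, -0.1911, 0.1657]
eef_rot: [0.744, 1.569, -1.266]
ft_force: [-0.7, 0.5, 1.0]
width: 0.0003
position: [0.3823, -0.1907, 0.148]
eef_rot: [-0.204, 1.57, -2.214]
ft_force: [-1.7, 1.2, 10.1]
width: 0.0005
```

```bash
for i in 1; do python3 -m inch '[0,0,0,0.05,0,0,1, 0,0,0,0.1,0,0,1, 0,0,0,0.15,0,0,1, 0,0,0,0.2,0,0,1, 0,0,0,0.2,0,0,1]' 30 | tail -4; python3 -m inch '[0,0,0,0.05,0,0,1, 0,0,0,0.1,0,0,1, 0,0,0,0.15,0,0,1, 0,0,0,0.2,0,0,1, 0,0,0,0.2,0,0,1]' 30 | tail -4; done
```

```text
position: [0.3824, -0.1908, 0.148]
eef_rot: [-0.944, 1.569, -2.954]
ft_force: [-5.4, 4.1, 13.4]
width: 0.0003
position: [0.3825, -0.1909, 0.1477]
eef_rot: [-1.173, 1.569, 3.101]
ft_force: [-10.3, 7.1, 24.8]
width: 0.0004
```

The position stays at .148 while the force rises, so the lid is against its stop. I'll retreat and check.

```bash
python3 -m inch '[0,0,0,-1,0,0,1, 0,0,0,-5,0,0,1, 0,0,0,-9,0,0,1, 0,0,0,-14,0,10,0.5, 0,0,0,-14,0,15,0]' 30 | tail -4;python3 -m inch '[0,0,0,0,0,5,0, 0,0,0,0,0,10,0, 0,0,0,0,0,15,0, 0,0,0,0,0,20,0, 0,0,0,0,0,20,0]' 30 | tail -4
python3 - <<'E'
from h import *
t=snap('top','t11.png'); s=snap('side','s11.png'); print(manip.state()['position'],manip.state()['time'])
for n in('lid_knob','scoop','tape_measure'):
  for c in(t,s): print(n,[(np.round(d['centre'],3).tolist(),round(d['p'],2)) for d in models.boxes_of(c,n)][:2])
g=s['frame'].max(2); m=((g<50)*1).astype(np.uint8); m[:150]=0;m[245:]=0;m[:,:370]=0;m[:,480:]=0
n,l,st,ce=cv2.connectedComponentsWithStats(m); print([(st[i].tolist(),ce[i].round(1).tolist()) for i in range(1,n) if st[i,4]>15])
a=cv2.resize(s['frame'][150:260,340:480],(350,270),interpolation=cv2.INTER_CUBIC); b=cv2.resize(t['frame'][180:300,200:480],(770,330),interpolation=cv2.INTER_CUBIC)
c=cv2.resize(s['frame'][150:330,150:400],(375,270))
mm=np.zeros((600,800,3),np.uint8); mm[:270,:350]=a; mm[:270,400:775]=c; mm[270:600,:770]=b; cv2.imwrite('pics/c11.png',mm[:,:,::-1])
E
```

```text
position: [0.3434, -0.2758, 0.2722]
eef_rot: [0.992, 1.566, -1.014]
ft_force: [0.8, -0.8, -0.3]
width: 0.0126
position: [0.255, -0.4597, 0.2688]
eef_rot: [-0.752, 1.569, -2.768]
ft_force: [0.3, 0.8, -0.2]
width: 0.0465
[ 0.2571485  -0.45617843  0.26869844] 41.8
lid_knob [([0.422, -0.204, 0.129], 0.77)]
lid_knob [([0.44, -0.205, 0.131], 0.81)]
scoop [([0.429, -0.052, 0.007], 0.68)]
scoop []
tape_measure [([0.398, 0.256, 0.05], 0.65)]
tape_measure [([0.388, 0.252, 0.048], 0.68)]
[([413, 217, 10, 11, 70], [417.2, 222.0])]
```

View pics/c11.png

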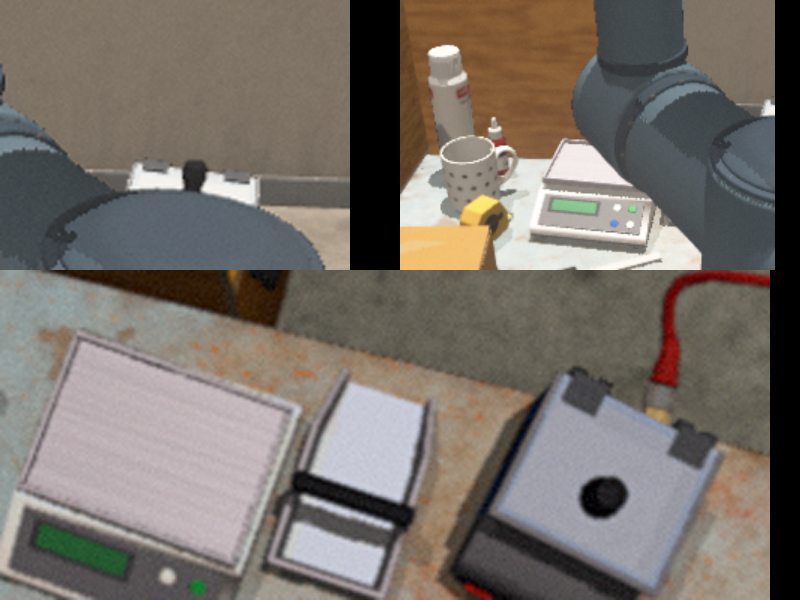

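The lid is down flat on the feeder. The empty scoop is upright beside the scale, close to it but with a visible gap. The plate is clear and the tape is in place. I'll check the lid angle numerically, then hand in.

Run:
```python
from h import *
t=viewer.read_camera('top'); s=viewer.read_camera('side')
def proj(p,x):
    M=np.array(p['world_to_cam']); return cv2.projectPoints(np.array([x]),M[:3,:3],M[:3,3],p['K'],np.array(p['D'],float))[0].ravel().round(1)
for th in(0,.05,.1,.3): print(th,'side head',proj(s,knob(th,66,42)),'top head',proj(t,knob(th,66,42)))
g=t['frame'].max(2); m=np.zeros_like(g); m[250:275,408:432]=g[250:275,408:432]<40
n,l,st,ce=cv2.connectedComponentsWithStats(m); i=1+st[1:,4].argmax(); print(st[i],ce[i])
print(tri(t,ce[i],s,(417.5,220)))
```

```text
0 side head [418.4 216.6] top head [420.5 263.7]
0.05 side head [418.6 214.9] top head [421.4 262.4]
0.1 side head [418.8 213.1] top head [422.3 261. ]
0.3 side head [419.6 206.3] top head [426.1 254.5]
[411 256  16  14 172] [418.63372093 262.18023256]
(array([ 0.4094, -0.2013,  0.1582]), np.float64(0.0016))
```

```bash
python3 -c "
from rig import job,manip; print(job.job_done(), manip.state()['time'])"
```

```text
the job is handed in; nothing more can be done
the job is handed in; nothing more can be done
```

The job is handed in, finished at about 42 s of the 69 s allowed: all five screws are in the hopper, the lid is shut, and the empty scoop is on the bench.

**What I did**
- **Lid opening:** I opened the lid by its knob. The first pull slipped and left it at about 85°, so I set the full scoop back on the scale and regripped the knob at 60 N. That took the lid to an estimated 1.75 rad.
- **Pouring:** I tipped the scoop over the hopper to about 73°.
- **Set-down:** I lowered the scoop slowly into the gap between scale and feeder, turned 90° to fit. The contact force was about 11 N when it touched the bench.
- **Lid closing:** The pads slipped off the knob at about 0.3 rad. I then pressed the lid down with closed fingers until it stopped, reading about 28 N at the wrist.

**Last checks**
- **Screws:** They show in the hopper in the picture taken after the pour, one lying apart and four in a cluster.
- **Lid:** The knob's head sits at side-view row 217, against 216.6 expected for a fully closed lid.
- **Scoop:** It stands upright with a visible gap to the scale, and the scale plate is clear.
- **Tape measure:** It is within a few millimetres of where it was first detected.
- **Detector miss:** The side camera never detected the scoop where it now stands because the arm hid it. Its final position rests on the top view alone.

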